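Stack the nail cups and shelve the polish tins

TASK

Clear up the shoemaker's bench: nest all the nail cups one inside another, mouths up and fully seated, in a single upright stack on the middle of the round black rubber mat, and stand all the polish tins upright in a straight row on the low shelf, each one centred on a white spot of its own (any spots, any order). There may be three or four of each; leave the tape roll and the heel block where they are, and let go of everything at the end.

Things in the scene. Friction and masses are not known exactly. Their poses are not given: they have to be found in the camera images.
- cup_a: orange plastic nail cup, 70 mm tall, empty, mouth up; all cups have one shape: tapered body, foot 38 mm across, 54 mm at 42 mm up; then a straight collar 64 mm across, 42 to 70 mm up (mouth 57 mm inside). Nested, the collar rests on the rim below, so each cup stands 28 mm above the one it sits in. Origin: centre of the underside, z up its axis. May be absent (None).
- cup_b: blue plastic nail cup, 70 mm tall, empty, mouth up; all cups have one shape: tapered body, foot 38 mm across, 54 mm at 42 mm up; then a straight collar 64 mm across, 42 to 70 mm up (mouth 57 mm inside). Nested, the collar rests on the rim below, so each cup stands 28 mm above the one it sits in. Origin: centre of the underside, z up its axis. May be absent (None).
- cup_c: green plastic nail cup, 70 mm tall, empty, mouth up; all cups have one shape: tapered body, foot 38 mm across, 54 mm at 42 mm up; then a straight collar 64 mm across, 42 to 70 mm up (mouth 57 mm inside). Nested, the collar rests on the rim below, so each cup stands 28 mm above the one it sits in. Origin: centre of the underside, z up its axis. May be absent (None).
- cup_d: yellow plastic nail cup, 70 mm tall, empty, mouth up; all cups have one shape: tapered body, foot 38 mm across, 54 mm at 42 mm up; then a straight collar 64 mm across, 42 to 70 mm up (mouth 57 mm inside). Nested, the collar rests on the rim below, so each cup stands 28 mm above the one it sits in. Origin: centre of the underside, z up its axis. May be absent (None).
- tin_1: flat round shoe polish tin, black with a brass-coloured lid plate, a plain disc 62 mm across and 36 mm tall, about 160 g. Origin: centre of the underside, z up. May be absent (None).
- tin_2: flat round shoe polish tin, red with a brass-coloured lid plate, a plain disc 62 mm across and 36 mm tall, about 160 g. Origin: centre of the underside, z up. May be absent (None).
- tin_3: flat round shoe polish tin, blue with a grey lid plate, a plain disc 62 mm across and 36 mm tall, about 160 g. Origin: centre of the underside, z up. May be absent (None).
- tin_4: flat round shoe polish tin, dark brown with a yellow lid plate, a plain disc 62 mm across and 36 mm tall, about 160 g. Origin: centre of the underside, z up. May be absent (None).
- mat_top (a point): centre of the top face of the round black rubber mat (fixed, 92 mm across, 4 mm thick, a yellow disc 42 mm across marks its middle) on the bench
- shelf: low wooden shelf, fixed: a board 140 mm deep (its x) and 360 mm long (its y), open above, top face 50 mm above the bench. Origin: on the bench under the board's centre, x pointing away from the robot, y along the row of spots
- spot_0 (a point): centre of a white painted spot (68 mm across) on the shelf's top face, -120.0 mm along the shelf's y; the four spots lie in one row, 80 mm apart
- spot_1 (a point): centre of a white painted spot (68 mm across) on the shelf's top face, -40.0 mm along the shelf's y; the four spots lie in one row, 80 mm apart
- spot_2 (a point): centre of a white painted spot (68 mm across) on the shelf's top face, +40.0 mm along the shelf's y; the four spots lie in one row, 80 mm apart
- spot_3 (a point): centre of a white painted spot (68 mm across) on the shelf's top face, +120.0 mm along the shelf's y; the four spots lie in one row, 80 mm apart
- tape: roll of amber tape, ring 80 mm across, 45 mm tall, lying flat, origin at the centre of its underside; a bystander to be left alone
- heel: black rubber heel block 62 x 50 x 22 mm, origin at the centre of its underside; a bystander to be left alone

How it is judged:
At the end, for the whole second after the job is handed in: Each cup: upright within 0.1 rad, at rest, axis within 15 mm of the mat's centre, its foot a whole multiple of 28 mm (0 to 3) above the mat's top, within 4 mm. Each tin: upright within 0.1 rad, at rest on the shelf's top, within 12 mm of the centre of a white spot (horizontal distance between each of cup_a, cup_b, cup_c, cup_d and mat_top below 0.015 m and angle between each of cup_a, cup_b, cup_c, cup_d, tin_1, tin_2, tin_3, tin_4's own z axis and vertical below 0.1 rad and linear speed of each of cup_a, cup_b, cup_c, cup_d, tin_1, tin_2, tin_3, tin_4 below 0.02 m/s and (z of cup_a in the frame of mat_top between -0.004 and 0.004 m or z of cup_a in the frame of mat_top between 0.024 and 0.032 m or z of cup_a in the frame of mat_top between 0.052 and 0.06 m or z of cup_a in the frame of mat_top between 0.08 and 0.088 m) and (z of cup_b in the frame of mat_top between -0.004 and 0.004 m or z of cup_b in the frame of mat_top between 0.024 and 0.032 m or z of cup_b in the frame of mat_top between 0.052 and 0.06 m or z of cup_b in the frame of mat_top between 0.08 and 0.088 m) and (z of cup_c in the frame of mat_top between -0.004 and 0.004 m or z of cup_c in the frame of mat_top between 0.024 and 0.032 m or z of cup_c in the frame of mat_top between 0.052 and 0.06 m or z of cup_c in the frame of mat_top between 0.08 and 0.088 m) and (z of cup_d in the frame of mat_top between -0.004 and 0.004 m or z of cup_d in the frame of mat_top between 0.024 and 0.032 m or z of cup_d in the frame of mat_top between 0.052 and 0.06 m or z of cup_d in the frame of mat_top between 0.08 and 0.088 m) and z of tin_1 in the frame of shelf between 0.044 and 0.056 m and (horizontal distance between tin_1 and spot_0 below 0.012 m or horizontal distance between tin_1 and spot_1 below 0.012 m or horizontal distance between tin_1 and spot_2 below 0.012 m or horizontal distance between tin_1 and spot_3 below 0.012 m) and z of tin_2 in the frame of shelf between 0.044 and 0.056 m and (horizontal distance between tin_2 and spot_0 below 0.012 m or horizontal distance between tin_2 and spot_1 below 0.012 m or horizontal distance between tin_2 and spot_2 below 0.012 m or horizontal distance between tin_2 and spot_3 below 0.012 m) and z of tin_3 in the frame of shelf between 0.044 and 0.056 m and (horizontal distance between tin_3 and spot_0 below 0.012 m or horizontal distance between tin_3 and spot_1 below 0.012 m or horizontal distance between tin_3 and spot_2 below 0.012 m or horizontal distance between tin_3 and spot_3 below 0.012 m) and z of tin_4 in the frame of shelf between 0.044 and 0.056 m and (horizontal distance between tin_4 and spot_0 below 0.012 m or horizontal distance between tin_4 and spot_1 below 0.012 m or horizontal distance between tin_4 and spot_2 below 0.012 m or horizontal distance between tin_4 and spot_3 below 0.012 m)); the robot touches nothing.
It fails at once if the tape roll or the heel block is pushed more than 5 cm from where it lay (distance of any of tape, heel from where it was at the start of the episode above 0.05 m).
Of cup_a, cup_b, cup_c, cup_d only 3 to 4 are there at a start; the rules pass over those that are not, and their reading is None.
Of tin_1, tin_2, tin_3, tin_4 only 3 to 4 are there at a start; the rules pass over those that are not, and their reading is None.
At some moment in a run one of tin_1, tin_2, tin_3, tin_4 may be knocked a few centimetres aside while the robot is not near it.
It also fails if it takes over 210 s, if anything falls off the work surface, if the arm or the gripper's body presses on something with over 40 N, if the wrist force passes 120 N, or if a joint passes its speed limit or range.

ROBOT

A 6-joint arm with a two-finger parallel gripper is mounted at the origin on the work surface. World frame = base frame: x ahead of the robot, y to its left, z up, the work surface at z = 0. Lengths are in m, angles in rad, forces in N, time in s.
With the tool pointing down it reaches from about 0.375 to 0.75 m from the base axis. Payload 9 kg.
Tool frame: the origin (TCP) lies between the finger pads; the fingertips stand 14 mm ahead of it and the grasp point (between the pads) lies 5 mm behind it; x points along the fingers, y is the direction in which the jaws open and shut, and the axes are right-handed (so a half turn about x gives the same grasp; the last joint's range is limited). The gripper opens to 85 mm and grips with 20 to 120 N. Pads are 22 mm wide; open, the fingers measure 114 mm over their backs; the gripper's body (76 mm by 85 mm) begins 54 mm behind the grasp point. The pads swing forward as they close: fully open they stand 13 mm farther back than shut.
Start: joints at [-1.472, 0.104, 0.097, 1.564, 0, 1.353], TCP at [0.187, -0.57, 0.245] pointing down, gripper open.
Joint ranges: [-2.99, 2.99], [-0.84, 1.86], [-1.1, 1.16], [-1.84, 2.11], [-1.51, 1.56], [-3.14, 3.14]. Speed limits (rad/s): [2.22, 2.22, 2.57, 3.14, 3.14, 3.14].

INTERFACE

Orientations are given as [roll, pitch, yaw] about the fixed x, y, z axes, in that order (R = Rz(yaw) Ry(pitch) Rx(roll)).
In Python, from bench import readout, cams, order gives the robot as it stands.
- The arm moves only by the tool carry_out, never from a script. Its argument "series" is a list of rows, each an object of numbers: "gripper": the opening in per cent of the stroke, from 0 (shut) to 100 (fully open); "dx", "dy", "dz": the shift along the tool's x, y, z in m; "turn": the turn about the tool's x in degrees. A call has 1 to 10 rows; each row shifts and turns the commanded pose from where the row before left it, along the tool's axes as they then stand; what a row does not reach is not made up. A row lasts 1/10 s, in which the tool goes at most 50 mm and 8.59 degrees, less where a joint would pass 70% of its speed; a pose out of reach is approached as far as the arm can. A call with a gripper value outside its range is refused whole. The fingers move at their own pace and stop on an object; the grip force is fixed at half the most. Time passes only in rows, so rows that do not move let the fingers close. It gives the time, the measured TCP pose, the force and the opening at its end, in the units of the state.
- readout.get_state(): the state, without advancing time (a new reading comes with each control period).
- cams.grab_frame(name): name is "scene" or "top" or "wrist"; returns the picture (480x640x3 uint8, red, green, blue); there is no depth.
- cams.camera_info(name): a dict with "intrinsics" (3x3 intrinsics, pixels), "dist_coeffs" ([k1, k2, p1, p2, k3] as OpenCV has them; the pictures are not rectified), "world_from_camera" (4x4, takes a point from camera to world coordinates); the wrist camera has in their place "tool_from_camera" (4x4, takes a point from camera to tool coordinates, whose origin is the TCP and whose axes are the tool frame's). Camera axes: x right, y up, looking along -z (the intrinsics and any distortion apply to the point x, -y, -z); pixel columns grow to the right and rows downward; lengths in m; the calibration is good to about 2 mm. A picture is of the moment at which its call begins: read the wrist's pose just before it. camera_info takes no time and is no camera call.
- order.finish_job(): hands the job in, once; it reports no verdict.
The state is a dict: "time_s": time; "joints": joint angles; "qvel": joint speeds; "tau": joint torques, N m; "position": TCP position; "orientation": TCP orientation; "contact_force": force on the tool from outside, world axes, zero at the start; "torque": the same for the moment, N m; "gripper_width": opening from 0.0 (shut) to 1.0 (fully open).
Only numpy, scipy, OpenCV 4.12 (cv2) and the standard library are available. Lean on these libraries where they do the work, as an engineer would, in place of code of your own. Each camera call takes 0.05 s, during which the arm holds its last target.

## Working session

There is one attempt and no reset: what is moved stays moved. The work goes in short steps, Python scripts to look and compute and a tool call to move; the robot and the scene stay as the last step left them, time stands still between calls to the robot, and variables do not carry over. Pictures are saved under pics/ and viewed, and the job is handed in when it is done.

Besides the shell and the picture viewer there is one more tool, called after ">>>" as name([rows], argument=value, ...), one row to a line, values as JSON. carry_out: Moves the arm, as the interface text tells. Its arguments: {"type":"object","properties":{"series":{"type":"array"}},"required":["series"]}

```bash
ls; mkdir -p pics
python3 - <<'E'
from bench import readout, cams, order
import cv2, numpy as np
print(readout.get_state())
for n in ["scene","top","wrist"]:
    i=cams.camera_info(n); print(n,{k:np.round(np.array(v),4).tolist() for k,v in i.items()})
for n in ["scene","top"]:
    cv2.imwrite(f"pics/{n}0.png",cams.grab_frame(n)[:,:,::-1])
E
```

```text
pics
{'time_s': 0.0, 'joints': array([-1.47167706e+00,  1.04703966e-01,  9.64546644e-02,  1.56388543e+00,
       -2.53904875e-05,  1.35308415e+00]), 'qvel': array([ 0.00034221, -0.00021549, -0.00064444,  0.0013801 ,  0.00140163,
        0.00028192]), 'tau': array([-1.96352084e-04, -5.56931233e+01,  5.03651083e+01,  1.67610543e-02,
       -4.27408413e-04, -7.06666512e-07]), 'position': array([ 0.18689735, -0.56981635,  0.24451154]), 'orientation': array([-1.76954002,  1.56945769,  1.6888841 ]), 'contact_force': array([0.57451655, 0.21001283, 0.35181578]), 'torque': array([-0.0052771 ,  0.03651471, -0.00336201]), 'gripper_width': 0.9991360655187788}
scene {'intrinsics': [[551.8617, 0.0, 321.706], [0.0, 551.8617, 245.9399], [0.0, 0.0, 1.0]], 'dist_coeffs': [-0.0956, 0.0, 0.0, 0.0, 0.0], 'world_from_camera': [[-0.8819, -0.2913, 0.3706, 0.979], [0.4713, -0.5624, 0.6794, 0.8486], [0.0105, 0.7738, 0.6333, 0.8433], [0.0, 0.0, 0.0, 1.0]]}
top {'intrinsics': [[454.1491, 0.0, 314.0593], [0.0, 454.1491, 241.399], [0.0, 0.0, 1.0]], 'dist_coeffs': [-0.0281, 0.0, 0.0, 0.0, 0.0], 'world_from_camera': [[0.0202, 0.9991, -0.0377, 0.4527], [-0.9998, 0.0201, -0.0035, -0.021], [-0.0027, 0.0378, 0.9993, 1.0912], [0.0, 0.0, 0.0, 1.0]]}
wrist {'intrinsics': [[338.2436, 0.0, 322.6356], [0.0, 338.2436, 237.7522], [0.0, 0.0, 1.0]], 'dist_coeffs': [-0.0448, 0.0, 0.0, 0.0, 0.0], 'tool_from_camera': [[0.0001, 0.3172, -0.9484, -0.1282], [1.0, -0.0, 0.0001, 0.0004], [0.0, -0.9484, -0.3172, -0.0806], [0.0, 0.0, 0.0, 1.0]]}
```

View pics/scene0.png

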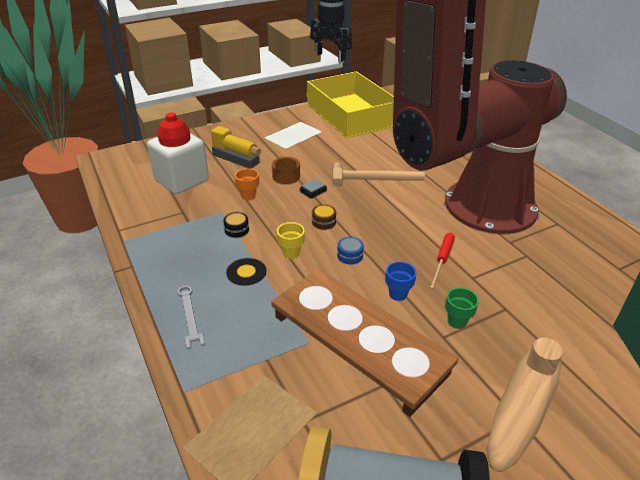

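View pics/top0.png

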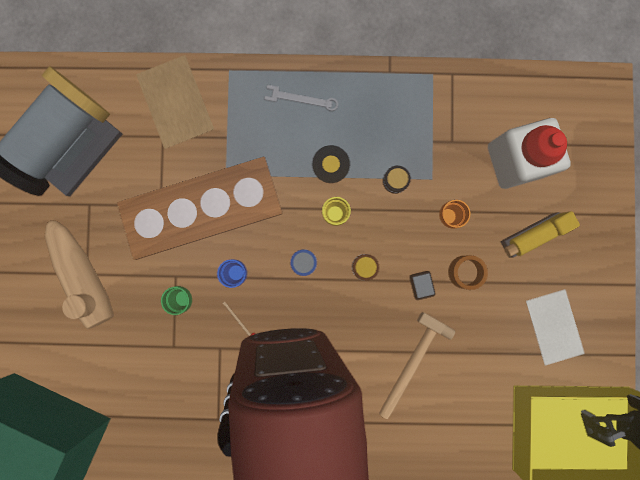

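Four cups (orange 455,214; yellow 336,211; blue 232,272; green 176,300) and three tins (black 397,179; blue 303,262; brown 366,267) show in the top view. The mat is at (331,163), and the shelf with four spots is on the left. Next I measure them.

```bash
cat > h.py <<'E'
from bench import readout, cams, order
import cv2, numpy as np
from scipy.spatial.transform import Rotation as R
def Tcam(n,st=None):
    i=cams.camera_info(n)
    if n!="wrist": return i,np.array(i["world_from_camera"])
    T=np.eye(4);T[:3,:3]=R.from_euler('xyz',st["orientation"]).as_matrix();T[:3,3]=st["position"]
    return i,T@np.array(i["tool_from_camera"])
def p2w(n,uv,z,st=None):
    i,T=Tcam(n,st)
    q=cv2.undistortPoints(np.array([[uv]],float),np.array(i["intrinsics"]),np.array(i["dist_coeffs"]))[0,0]
    d=T[:3,:3]@np.array([q[0],-q[1],-1]);o=T[:3,3]
    return o+d*(z-o[2])/d[2]
def w2p(n,P,st=None):
    i,T=Tcam(n,st);P=np.atleast_2d(P)
    c=(P-T[:3,3])@T[:3,:3]; c=c*[1,-1,-1]
    return cv2.projectPoints(c,np.zeros(3),np.zeros(3),np.array(i["intrinsics"]),np.array(i["dist_coeffs"]))[0][:,0]
def circ(c,r,z,n=48):
    a=np.linspace(0,2*np.pi,n);return np.c_[c[0]+r*np.cos(a),c[1]+r*np.sin(a),np.full(n,z)]
def seg(img,uv,rad,lo,hi):
    hsv=cv2.cvtColor(img,cv2.COLOR_RGB2HSV)
    m=cv2.inRange(hsv,np.array(lo),np.array(hi))
    w=np.zeros_like(m);cv2.circle(w,tuple(int(v) for v in uv),rad,255,-1);m&=w
    n,l,s,c=cv2.connectedComponentsWithStats(m)
    k=1+np.argmax(s[1:,4]);mm=(l==k).astype(np.uint8)
    cs,_=cv2.findContours(mm,cv2.RETR_EXTERNAL,cv2.CHAIN_APPROX_NONE)
    hull=cv2.convexHull(max(cs,key=len))
    M=cv2.moments(hull);return np.array([M['m10']/M['m00'],M['m01']/M['m00']]),s[k],mm
def overlay(n,items,fn,crop=None,st=None,img=None,scale=2):
    if img is None: img=cams.grab_frame(n)
    im=img[:,:,::-1].copy()
    x0,y0,x1,y1=crop or (0,0,640,480)
    im=cv2.resize(im[y0:y1,x0:x1],None,fx=scale,fy=scale,interpolation=cv2.INTER_CUBIC)
    for c,r,z in items:
        p=(w2p(n,circ(c,r,z),st)-[x0,y0]+.5)*scale-.5
        cv2.polylines(im,[np.round(p).astype(int)],True,(255,0,255),1)
    cv2.imwrite(fn,im)
E
python3 - <<'E'
from h import *
img=cams.grab_frame("top")
hsv=cv2.cvtColor(img,cv2.COLOR_RGB2HSV)
for nm,p in dict(or_=(455,203),ye=(336,200),bl=(225,265),gr=(170,300),t1=(397,179),t3=(303,262),t3r=(303,251),t4=(366,267),sp=(149,223),mat=(331,163)).items(): print(nm,hsv[p[1],p[0]])
E
```

```text
or_ [ 13 180 184]
ye [ 26 154 191]
bl [111 154 169]
gr [ 59 107 100]
t1 [ 20 128 167]
t3 [113   8 124]
t3r [113 115 133]
t4 [ 23 168 172]
sp [176  11 190]
mat [ 23 155 176]
```

```bash
cat >> h.py <<'E'
SH={'cup':[(.032,.07),(.032,.042),(.027,.042),(.019,0)],'lid':[(.02,.036)],'tin':[(.031,.036),(.031,0)]}
def model_c(n,xy,shape,st=None):
    pts=np.vstack([circ(xy,r,z) for r,z in shape])
    hu=cv2.convexHull(w2p(n,pts,st).astype(np.float32));M=cv2.moments(hu)
    return np.array([M['m10']/M['m00'],M['m01']/M['m00']]),cv2.contourArea(hu)
from scipy.optimize import least_squares
def fit(n,c,shape,st=None):
    x0=p2w(n,c,shape[0][1],st)[:2]
    r=least_squares(lambda x:model_c(n,x,shape,st)[0]-c,x0,diff_step=1e-4)
    return r.x,model_c(n,r.x,shape,st)[1]
COL=dict(or_=((5,120,60),(17,255,255)),ye=((22,100,60),(32,255,255)),bl=((105,120,40),(125,255,255)),gr=((45,60,30),(85,255,255)))
E
python3 - <<'E'
from h import *
for n,D in dict(top=dict(or_=(455,214),ye=(336,211),bl=(232,272),gr=(176,300)),scene=dict(or_=(247,184),ye=(291,239),bl=(400,281),gr=(461,307))).items():
    img=cams.grab_frame(n)
    for k,p in D.items():
        c,s,m=seg(img,p,24,*COL[k]); x,a=fit(n,c,SH['cup']); print(n,k,c.round(1),s,x.round(4),a)
    S=[(149,223),(182,213),(215,203),(248,193)] if n=="top" else [(410,362),(376,339),(345,318),(316,297)]
    for p in S:
        c,s,m=seg(img,p,20,(0,0,150),(179,40,255)); print('spot',c.round(1),fit(n,c,[(.034,.05)])[0].round(4),s[4])
    p=(331,163) if n=="top" else (246,271)
    c,s,m=seg(img,p,14,(18,90,60),(32,255,255)); print('mat',fit(n,c,[(.021,.004)])[0].round(4),s[4])
    T=dict(t1=(397,179),t4=(366,267),t3=(303,262)) if n=="top" else dict(t1=(236,219),t4=(324,212),t3=(350,243))
    for k,p in T.items():
        lo,hi=((90,0,70),(130,60,255)) if k=='t3' else ((15,70,60),(32,255,255))
        c,s,m=seg(img,p,13 ,lo,hi); x,a=fit(n,c,[(.025,.036)]); print(k,c.round(1),s,x.round(4),a)
E
```

```text
top or_ [454.4 213.7] [439 199  32  30 743] [ 0.5615 -0.3369] 716.4999761001673
top ye [336.  210.5] [322 197  29  28 648] [ 0.563  -0.0658] 651.9448250483256
top bl [231.4 273.1] [218 260  28  28 542] [0.4158 0.1689] 682.8847435417119
top gr [175.7 300. ] [161 286  31  29 696] [0.352  0.2945] 726.505185355898
spot [148.6 222.9] [0.527  0.3655] 664
spot [181.8 212.7] [0.5522 0.2892] 667
spot [214.9 202.2] [0.578  0.2133] 675
spot [248.  191.9] [0.6031 0.1374] 672
mat [ 0.6826 -0.0531] 256
t1 [397.5 178. ] [387 168  22  21 363] [ 0.6449 -0.2094] 354.50725856167264
t4 [365.5 266.7] [355 256  22  22 377] [ 0.4363 -0.1379] 363.78743118979037
t3 [303.1 262.2] [293 252  21  21 322] [0.4438 0.0072] 363.51517799240537
scene or_ [247.  184.8] [ 223  164   49   45 1678] [ 0.566  -0.3266] 645.1126996561652
scene ye [290.5 238.6] [277 222  28  37 795] [ 0.5631 -0.0658] 825.2276997978333
scene bl [399.7 279.4] [385 262  31  39 904] [0.4174 0.1683] 971.5372462170199
scene gr [460.4 306.4] [ 445  287   34   42 1026] [0.3533 0.2935] 1080.5452958759852
spot [410.3 361.8] [0.5282 0.3647] 840
spot [376.4 338.8] [0.5533 0.2889] 760
spot [344.6 317.2] [0.5787 0.2125] 674
spot [315.2 297.3] [0.6041 0.1367] 603
mat [ 0.683  -0.0539] 214
t1 [235.2 216.5] [225 208  23  18 246] [ 0.6421 -0.2174] 189.22300833917689
t4 [323.7 210.9] [314 205  21  13 203] [ 0.4366 -0.1379] 181.93507497315295
t3 [350.3 244.4] [341 239  20  12 190] [0.4447 0.0077] 229.03209785535
```

```bash
cat >> h.py <<'E'
def go(target,yaw=None,st=None):
    """world TCP target, print total tool-frame shift; yaw = world angle of jaw axis (deg)"""
    st=st or readout.get_state();M=R.from_euler('xyz',st["orientation"]).as_matrix()
    y=np.degrees(np.arctan2(M[1,1],M[0,1]));print('t',round(st['time_s'],2),'pos',st['position'].round(4),'jaw yaw',y.round(2),'w',round(st['gripper_width'],3),'F',st['contact_force'].round(1),'q',st['joints'].round(2))
    d=M.T@(np.array(target)-st['position']);print('tool shift',d.round(4),'turn',None if yaw is None else round(-(yaw-y),2))
E
python3 - <<'E'
from h import *
go([.563,-.066,.2],90)
E
```

```text
t 0.25 pos [ 0.1869 -0.57    0.2449] jaw yaw -71.85 w 1.0 F [0.7 0.4 0.5] q [-1.47  0.1   0.1   1.56  0.    1.35]
tool shift [ 0.0452 -0.3618 -0.5144] turn -161.85
```

>>> carry_out([
  {"turn": -8.5},
  {"turn": -8.5},
  {"turn": -8.5},
  {"turn": -8.5},
  {"turn": -8.5},
  {"turn": -8.5},
  {"turn": -8.5},
  {"turn": -8.5},
  {"turn": -8.5},
  {"turn": -8.5},
])

```text
$.series[0]: bad value
```

>>> carry_out([
  {"turn": -8.5},
  {"turn": -8.5},
  {"turn": -8.5},
  {"turn": -8.5},
  {"turn": -8.5},
  {"turn": -8.5},
  {"turn": -8.5},
  {"turn": -8.5},
  {"turn": -8.5},
  {"turn": -0.35},
])

```text
$.series[0]: bad value
```

Run:
```python
from h import *
go([.563,-.066,.2],90)
```

```text
t 0.25 pos [ 0.1869 -0.57    0.2449] jaw yaw -71.85 w 1.0 F [0.7 0.4 0.5] q [-1.47  0.1   0.1   1.56  0.    1.35]
tool shift [ 0.0452 -0.3618 -0.5144] turn -161.85
```

Every key is probably required in each row.

>>> carry_out([
  {"gripper": 100, "dx": 0, "dy": 0, "dz": 0, "turn": -8.5},
  {"gripper": 100, "dx": 0, "dy": 0, "dz": 0, "turn": -8.5},
  {"gripper": 100, "dx": 0, "dy": 0, "dz": 0, "turn": -8.5},
  {"gripper": 100, "dx": 0, "dy": 0, "dz": 0, "turn": -8.5},
  {"gripper": 100, "dx": 0, "dy": 0, "dz": 0, "turn": -8.5},
  {"gripper": 100, "dx": 0, "dy": 0, "dz": 0, "turn": -8.5},
  {"gripper": 100, "dx": 0, "dy": 0, "dz": 0, "turn": -8.5},
  {"gripper": 100, "dx": 0, "dy": 0, "dz": 0, "turn": -8.5},
  {"gripper": 100, "dx": 0, "dy": 0, "dz": 0, "turn": -8.5},
  {"gripper": 100, "dx": 0, "dy": 0, "dz": 0, "turn": -8.5},
])

```text
time_s: 1.25
position: [0.1869, -0.5701, 0.2452]
orientation: [3.134, 1.571, 1.799]
contact_force: [-0.0, 0.6, -0.9]
gripper_width: 0.999
```

>>> carry_out([
  {"gripper": 100, "dx": 0, "dy": 0, "dz": 0, "turn": -8.5},
  {"gripper": 100, "dx": 0, "dy": 0, "dz": 0, "turn": -8.5},
  {"gripper": 100, "dx": 0, "dy": 0, "dz": 0, "turn": -8.5},
  {"gripper": 100, "dx": 0, "dy": 0, "dz": 0, "turn": -8.5},
  {"gripper": 100, "dx": 0, "dy": 0, "dz": 0, "turn": -8.5},
  {"gripper": 100, "dx": 0, "dy": 0, "dz": 0, "turn": -8.5},
  {"gripper": 100, "dx": 0, "dy": 0, "dz": 0, "turn": -8.5},
  {"gripper": 100, "dx": 0, "dy": 0, "dz": 0, "turn": -8.5},
  {"gripper": 100, "dx": 0, "dy": 0, "dz": 0, "turn": -8.5},
  {"gripper": 100, "dx": 0, "dy": 0, "dz": 0, "turn": -0.35},
])

```text
time_s: 2.25
position: [0.1869, -0.5701, 0.2452]
orientation: [1.694, 1.571, 1.696]
contact_force: [0.4, -0.9, 1.2]
gripper_width: 1.0
```

Run:
```python
from h import *
go([.563,-.066,.245],90)
```

```text
t 2.25 pos [ 0.1869 -0.5701  0.2452] jaw yaw 90.14 w 1.0 F [ 0.4 -0.9  1.2] q [-1.47  0.1   0.1   1.56 -0.   -1.47]
tool shift [3.000e-04 5.032e-01 3.773e-01] turn 0.14
```

>>> carry_out([
  {"gripper": 100, "dx": 0, "dy": 0.0387, "dz": 0.029, "turn": 0},
  {"gripper": 100, "dx": 0, "dy": 0.0387, "dz": 0.029, "turn": 0},
  {"gripper": 100, "dx": 0, "dy": 0.0387, "dz": 0.029, "turn": 0},
  {"gripper": 100, "dx": 0, "dy": 0.0387, "dz": 0.029, "turn": 0},
  {"gripper": 100, "dx": 0, "dy": 0.0387, "dz": 0.029, "turn": 0},
  {"gripper": 100, "dx": 0, "dy": 0.0387, "dz": 0.029, "turn": 0},
  {"gripper": 100, "dx": 0, "dy": 0.0387, "dz": 0.029, "turn": 0},
  {"gripper": 100, "dx": 0, "dy": 0.0387, "dz": 0.029, "turn": 0},
  {"gripper": 100, "dx": 0, "dy": 0.0387, "dz": 0.029, "turn": 0},
  {"gripper": 100, "dx": 0, "dy": 0.0387, "dz": 0.029, "turn": 0},
])

```text
time_s: 3.25
position: [0.4778, -0.1814, 0.2455]
orientation: [-0.729, 1.57, -0.733]
contact_force: [0.7, -1.4, 0.2]
gripper_width: 1.0
```

>>> carry_out([
  {"gripper": 100, "dx": 0, "dy": 0.0387, "dz": 0.029, "turn": 0},
  {"gripper": 100, "dx": 0, "dy": 0.0387, "dz": 0.029, "turn": 0},
  {"gripper": 100, "dx": 0, "dy": 0.0387, "dz": 0.029, "turn": 0.1},
  {"gripper": 100, "dx": 0, "dy": 0, "dz": 0, "turn": 0},
  {"gripper": 100, "dx": 0, "dy": 0, "dz": 0, "turn": 0},
])

```text
time_s: 3.75
position: [0.5641, -0.066, 0.2449]
orientation: [-3.138, 1.57, -3.141]
contact_force: [-0.5, -0.2, -0.6]
gripper_width: 1.0
```

Run:
```python
from h import *
go([.563,-.066,.063],90)
st=readout.get_state()
img=cams.grab_frame("wrist")
overlay("wrist",[((.563,-.066),.032,.07),((.683,-.0535),.046,.004),((.683,-.0535),.021,.004)],"pics/w1.png",st=st,img=img,scale=1)
```

```text
t 3.75 pos [ 0.5641 -0.066   0.2449] jaw yaw 89.84 w 1.0 F [-0.5 -0.2 -0.6] q [-0.35  0.01 -0.    1.56 -0.   -0.34]
tool shift [ 0.1819  0.     -0.001 ] turn -0.16
```

View pics/w1.png

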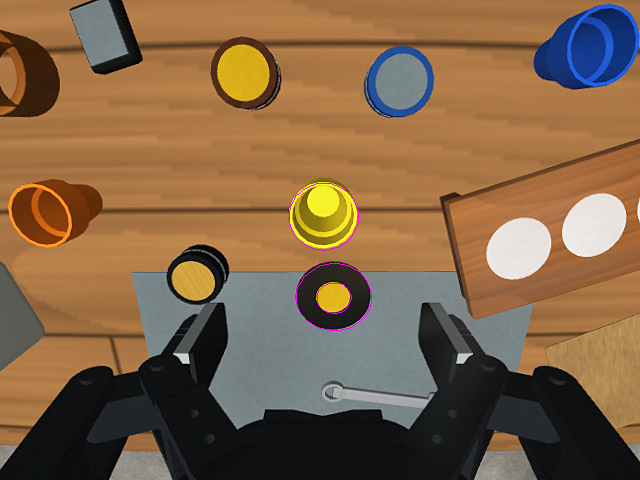

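The wrist overlay matches the yellow cup rim at (323,213) and the mat at (334,296) within 1–2 mm. Descending to grip.

>>> carry_out([
  {"gripper": 100, "dx": 0.045, "dy": 0, "dz": -0.001, "turn": 0},
  {"gripper": 100, "dx": 0.045, "dy": 0, "dz": 0, "turn": 0},
  {"gripper": 100, "dx": 0.045, "dy": 0, "dz": 0, "turn": 0},
  {"gripper": 100, "dx": 0.045, "dy": 0, "dz": 0, "turn": 0},
  {"gripper": 100, "dx": 0.011, "dy": 0, "dz": 0, "turn": 0},
  {"gripper": 0, "dx": 0, "dy": 0, "dz": 0, "turn": 0},
  {"gripper": 0, "dx": 0, "dy": 0, "dz": 0, "turn": 0},
  {"gripper": 0, "dx": 0, "dy": 0, "dz": 0, "turn": 0},
  {"gripper": 0, "dx": 0, "dy": 0, "dz": 0, "turn": 0},
  {"gripper": 0, "dx": 0, "dy": 0, "dz": 0, "turn": 0},
])

```text
time_s: 4.8
position: [0.5644, -0.0677, 0.0565]
orientation: [-0.447, 1.567, -0.449]
contact_force: [-0.1, 0.6, 7.4]
gripper_width: 0.731
```

Run:
```python
from h import *
go([.683,-.0535,.058],90)
st=readout.get_state()
img=cams.grab_frame("wrist")
overlay("wrist",[((.563,-.066),.032,.07)],"pics/w2.png",st=st,img=img,scale=1)
```

```text
t 4.8 pos [ 0.5644 -0.0677  0.0565] jaw yaw 89.9 w 0.731 F [-0.1  0.6  7.4] q [-0.35  0.06 -0.3   1.21 -0.   -0.35]
tool shift [-0.0011  0.0144  0.1185] turn -0.1
```

View pics/w2.png

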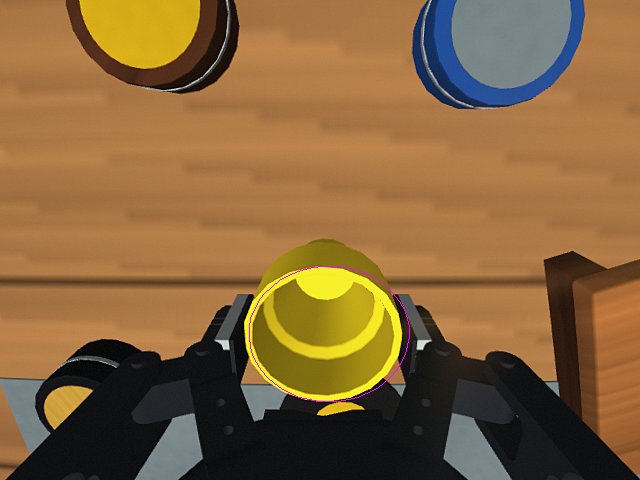

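>>> carry_out([
  {"gripper": 0, "dx": -0.02, "dy": 0, "dz": 0, "turn": 0},
  {"gripper": 0, "dx": -0.04, "dy": 0, "dz": 0, "turn": 0},
  {"gripper": 0, "dx": 0, "dy": 0.004, "dz": 0.04, "turn": 0},
  {"gripper": 0, "dx": 0, "dy": 0.004, "dz": 0.04, "turn": 0},
  {"gripper": 0, "dx": 0, "dy": 0.0045, "dz": 0.04, "turn": 0},
  {"gripper": 0, "dx": 0, "dy": 0, "dz": 0, "turn": 0},
  {"gripper": 0, "dx": 0, "dy": 0, "dz": 0, "turn": 0},
  {"gripper": 0, "dx": 0, "dy": 0, "dz": 0, "turn": 0},
])

```text
time_s: 5.65
position: [0.6825, -0.0548, 0.1149]
orientation: [-0.931, 1.57, -0.933]
contact_force: [-1.5, -0.2, 0.8]
gripper_width: 0.732
```

Run:
```python
from h import *
go([.683,-.0535,.058],90)
st=readout.get_state()
img=cams.grab_frame("wrist")
p=st['position'];zz=p[2]+.016
overlay("wrist",[(p[:2],.032,zz),((.683,-.0535),.046,.004)],"pics/w3.png",st=st,img=img,scale=1)
```

```text
t 5.65 pos [ 0.6825 -0.0548  0.1149] jaw yaw 89.9 w 0.732 F [-1.5 -0.2  0.8] q [-0.27  0.38  0.17  1.37 -0.   -0.27]
tool shift [0.0569 0.0013 0.0005] turn -0.1
```

View pics/w3.png

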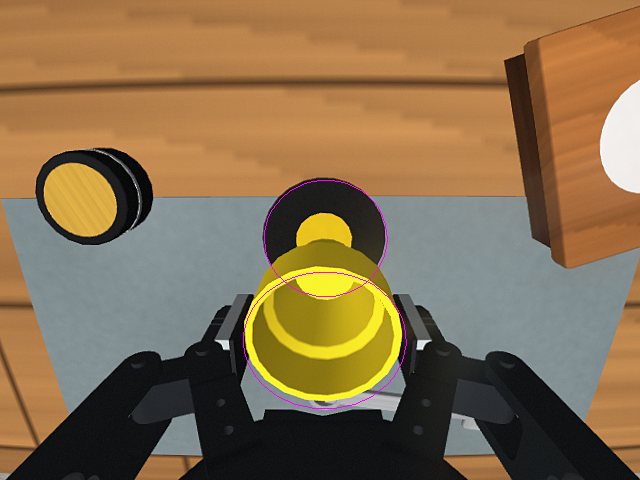

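>>> carry_out([
  {"gripper": 0, "dx": 0.03, "dy": 0.001, "dz": 0.0005, "turn": 0},
  {"gripper": 0, "dx": 0.015, "dy": 0, "dz": 0, "turn": 0},
  {"gripper": 0, "dx": 0.007, "dy": 0, "dz": 0, "turn": 0},
  {"gripper": 0, "dx": 0, "dy": 0, "dz": 0, "turn": 0},
])

```text
time_s: 6.1
position: [0.6827, -0.0537, 0.0621]
orientation: [2.987, 1.57, 2.985]
contact_force: [-0.1, 0.2, -0.6]
gripper_width: 0.731
```

>>> carry_out([
  {"gripper": 0, "dx": 0.002, "dy": 0, "dz": 0, "turn": 0},
  {"gripper": 0, "dx": 0, "dy": 0, "dz": 0, "turn": 0},
])

```text
time_s: 6.3
position: [0.6837, -0.0539, 0.061]
orientation: [-0.399, 1.57, -0.401]
contact_force: [-0.6, 0.1, -1.0]
gripper_width: 0.728
```

>>> carry_out([
  {"gripper": 0, "dx": 0.002, "dy": 0, "dz": 0, "turn": 0},
  {"gripper": 0, "dx": 0, "dy": 0, "dz": 0, "turn": 0},
])

```text
time_s: 6.5
position: [0.6844, -0.054, 0.0606]
orientation: [-0.323, 1.568, -0.324]
contact_force: [-3.7, 2.2, 10.7]
gripper_width: 0.735
```

>>> carry_out([
  {"gripper": 100, "dx": 0, "dy": 0, "dz": 0, "turn": 0},
  {"gripper": 100, "dx": 0, "dy": 0, "dz": 0, "turn": 0},
  {"gripper": 100, "dx": 0, "dy": 0, "dz": 0, "turn": 0},
  {"gripper": 100, "dx": 0, "dy": 0, "dz": 0, "turn": 0},
  {"gripper": 100, "dx": -0.03, "dy": 0, "dz": 0, "turn": 0},
  {"gripper": 100, "dx": -0.05, "dy": 0, "dz": 0, "turn": 0},
  {"gripper": 100, "dx": -0.05, "dy": 0, "dz": 0, "turn": 0},
  {"gripper": 100, "dx": -0.05, "dy": 0, "dz": 0, "turn": 0},
  {"gripper": 100, "dx": 0, "dy": 0, "dz": 0, "turn": 0},
])

```text
time_s: 7.4
position: [0.6862, -0.0545, 0.2474]
orientation: [-0.274, 1.559, -0.276]
contact_force: [1.4, 0.5, 1.4]
gripper_width: 1.001
```

```bash
cat >> h.py <<'E'
def cupfit(n,k,z0=0,guess=None,rad=26,st=None,img=None):
    if img is None: img=cams.grab_frame(n)
    c,s,m=seg(img,guess,rad,*COL[k]); return fit(n,c,[(r,z+z0) for r,z in SH['cup']],st)[0]
E
python3 - <<'E'
from h import *
go([.5615,-.3369,.24],90)
for n in("top","scene"):
    img=cams.grab_frame(n);g=w2p(n,[.683,-.0535,.045])[0]
    print(n,cupfit(n,'ye',.004,g,30,img=img))
    overlay(n,[((.683,-.0535),.032,.074),((.683,-.0535),.046,.004)],f"pics/a_{n}.png",crop=(int(g[0])-80,int(g[1])-60,int(g[0])+80,int(g[1])+60),img=img,scale=4)
E
```

```text
t 7.4 pos [ 0.6862 -0.0545  0.2474] jaw yaw 89.9 w 1.001 F [1.4 0.5 1.4] q [-0.27  0.37  0.41  1.59 -0.   -0.27]
tool shift [ 0.0069 -0.2826 -0.1243] turn -0.1Traceback (most recent call last):
  File "<stdin>", line 5, in <module>
  File "h.py", line 56, in cupfit
    c,s,m=seg(img,guess,rad,*COL[k]); return fit(n,c,[(r,z+z0) for r,z in SH['cup']],st)[0]
          ~~~^^^^^^^^^^^^^^^^^^^^^^^
  File "h.py", line 25, in seg
    k=1+np.argmax(s[1:,4]);mm=(l==k).astype(np.uint8)
        ~~~~~~~~~^^^^^^^^^
    return _wrapfunc(a, 'argmax', axis=axis, out=out, **kwds)
    return bound(*args, **kwds)
ValueError: attempt to get argmax of an empty sequence
```

>>> carry_out([
  {"gripper": 100, "dx": 0, "dy": -0.0404, "dz": -0.0176, "turn": 0},
  {"gripper": 100, "dx": 0, "dy": -0.0404, "dz": -0.0176, "turn": 0},
  {"gripper": 100, "dx": 0, "dy": -0.0404, "dz": -0.0176, "turn": 0},
  {"gripper": 100, "dx": 0, "dy": -0.0404, "dz": -0.0176, "turn": 0},
  {"gripper": 100, "dx": 0, "dy": -0.0404, "dz": -0.0176, "turn": 0},
  {"gripper": 100, "dx": 0, "dy": -0.0404, "dz": -0.0176, "turn": 0},
  {"gripper": 100, "dx": 0, "dy": -0.0404, "dz": -0.0176, "turn": 0},
  {"gripper": 100, "dx": 0, "dy": 0, "dz": 0, "turn": 0},
])

```text
time_s: 8.25
position: [0.5569, -0.3408, 0.2361]
orientation: [3.0, 1.568, 2.993]
contact_force: [0.6, 0.2, 0.2]
gripper_width: 1.0
```

Run:
```python
from h import *
go([.5615,-.3369,.054],90)
st=readout.get_state()
overlay("wrist",[((.5615,-.3369),.032,.07)],"pics/w4.png",st=st,scale=1)
for n in("top","scene"):
    img=cams.grab_frame(n);g=w2p(n,[.683,-.0535,.045])[0]
    overlay(n,[((.683,-.0535),.032,.074),((.683,-.0535),.046,.004)],f"pics/a_{n}.png",crop=(int(g[0])-80,int(g[1])-60,int(g[0])+80,int(g[1])+60),img=img,scale=4)
    print(n,cupfit(n,'ye',.004,g,30,img=img))
```

```text
t 8.25 pos [ 0.5569 -0.3408  0.2361] jaw yaw 89.59 w 1.0 F [0.6 0.2 0.2] q [-0.75  0.27  0.27  1.57 -0.   -0.74]
tool shift [0.1821 0.0038 0.005 ] turn -0.41
top [ 0.68422149 -0.05197517]
scene [ 0.68508062 -0.05048347]
```

View pics/a_scene.png

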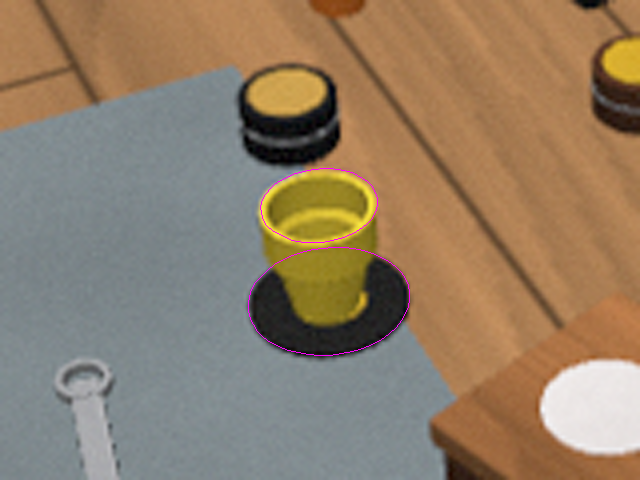

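View pics/w4.png

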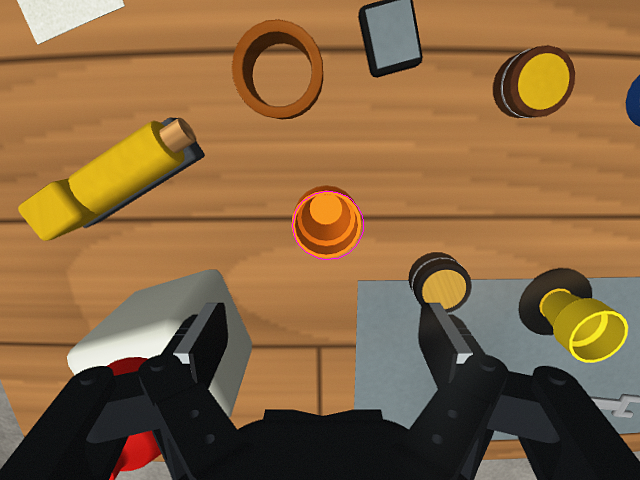

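Yellow cup stands upright on the mat; rim overlay agrees in the scene view. Orange cup (326,225) matches its overlay too. Descending.

>>> carry_out([
  {"gripper": 100, "dx": 0.045, "dy": 0.002, "dz": 0.003, "turn": -0.3},
  {"gripper": 100, "dx": 0.045, "dy": 0.001, "dz": 0.002, "turn": 0},
  {"gripper": 100, "dx": 0.045, "dy": 0, "dz": 0, "turn": 0},
  {"gripper": 100, "dx": 0.035, "dy": 0, "dz": 0, "turn": 0},
  {"gripper": 100, "dx": 0.012, "dy": 0, "dz": 0, "turn": 0},
  {"gripper": 0, "dx": 0, "dy": 0, "dz": 0, "turn": 0},
  {"gripper": 0, "dx": 0, "dy": 0, "dz": 0, "turn": 0},
  {"gripper": 0, "dx": 0, "dy": 0, "dz": 0, "turn": 0},
  {"gripper": 0, "dx": 0, "dy": 0, "dz": 0, "turn": 0},
  {"gripper": 0, "dx": 0, "dy": 0, "dz": 0, "turn": 0},
])

```text
time_s: 9.4
position: [0.5656, -0.3341, 0.0581]
orientation: [-0.699, 1.568, -0.696]
contact_force: [0.3, 1.0, 5.7]
gripper_width: 0.734
```

>>> carry_out([
  {"gripper": 0, "dx": -0.02, "dy": 0, "dz": 0, "turn": 0},
  {"gripper": 0, "dx": -0.045, "dy": 0, "dz": 0, "turn": 0},
  {"gripper": 0, "dx": -0.045, "dy": 0, "dz": 0, "turn": 0},
  {"gripper": 0, "dx": -0.045, "dy": 0, "dz": 0, "turn": 0},
  {"gripper": 0, "dx": 0, "dy": 0.04, "dz": 0.017, "turn": 0},
  {"gripper": 0, "dx": 0, "dy": 0.04, "dz": 0.017, "turn": 0},
  {"gripper": 0, "dx": 0, "dy": 0.04, "dz": 0.017, "turn": 0},
  {"gripper": 0, "dx": 0, "dy": 0.04, "dz": 0.017, "turn": 0},
  {"gripper": 0, "dx": 0, "dy": 0.04, "dz": 0.017, "turn": 0},
  {"gripper": 0, "dx": 0, "dy": 0, "dz": 0, "turn": 0},
])

```text
time_s: 10.4
position: [0.6504, -0.128, 0.2116]
orientation: [1.043, 1.569, 1.051]
contact_force: [0.2, -0.8, -1.6]
gripper_width: 0.732
```

Run:
```python
from h import *
go([.684,-.0525,.154],90)
st=readout.get_state()
overlay("wrist",[(st['position'][:2],.032,st['position'][2]+.012),((.684,-.0525),.032,.074)],"pics/w5.png",st=st,scale=1)
for n in("top","scene"):
    img=cams.grab_frame(n);g=w2p(n,[.683,-.0535,.045])[0]
    print(n,cupfit(n,'ye',.004,g,30,img=img))
```

```text
t 10.4 pos [ 0.6504 -0.128   0.2116] jaw yaw 90.49 w 0.732 F [ 0.2 -0.8 -1.6] q [-0.39  0.29  0.25  1.53  0.   -0.4 ]
tool shift [0.0577 0.0752 0.0342] turn 0.49
top [ 0.69507712 -0.03592527]
scene [ 0.68508279 -0.0506077 ]
```

View pics/w5.png

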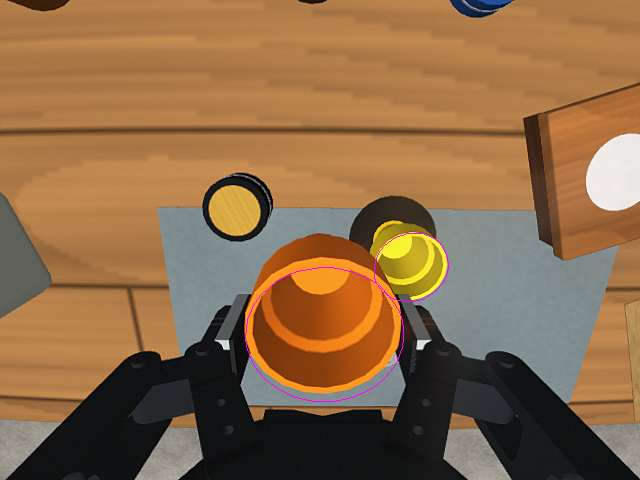

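>>> carry_out([
  {"gripper": 0, "dx": 0, "dy": 0.0375, "dz": 0.019, "turn": 0.4},
  {"gripper": 0, "dx": 0, "dy": 0.0375, "dz": 0.0185, "turn": 0},
  {"gripper": 0, "dx": 0.03, "dy": 0, "dz": 0, "turn": 0},
  {"gripper": 0, "dx": 0.02, "dy": 0, "dz": 0, "turn": 0},
  {"gripper": 0, "dx": 0, "dy": 0, "dz": 0, "turn": 0},
  {"gripper": 0, "dx": 0, "dy": 0, "dz": 0, "turn": 0},
  {"gripper": 0, "dx": 0, "dy": 0, "dz": 0, "turn": 0},
])

```text
time_s: 11.25
position: [0.6871, -0.0592, 0.1632]
orientation: [-0.321, 1.569, -0.326]
contact_force: [-0.1, -0.2, 0.4]
gripper_width: 0.728
```

Run:
```python
from h import *
go([.688,-.053,.09],90)
st=readout.get_state();p=st['position']
overlay("wrist",[(p[:2]-[.004,0],.032,p[2]+.012),((.684,-.053),.032,.074)],"pics/w6.png",st=st,scale=1)
g=w2p("scene",[.683,-.0535,.09])[0].astype(int)
overlay("scene",[((.684,-.053),.032,.074),(p[:2]-[.004,0],.032,p[2]+.012)],"pics/s6.png",crop=(g[0]-80,g[1]-60,g[0]+80,g[1]+60),scale=4)
```

```text
t 11.25 pos [ 0.6871 -0.0592  0.1632] jaw yaw 89.73 w 0.728 F [-0.1 -0.2  0.4] q [-0.27  0.38  0.26  1.45 -0.   -0.27]
tool shift [0.0732 0.0063 0.0007] turn -0.27
```

View pics/w6.png

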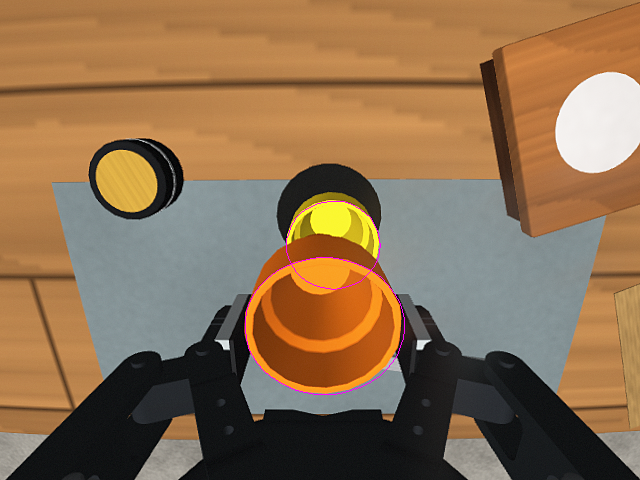

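View pics/s6.png

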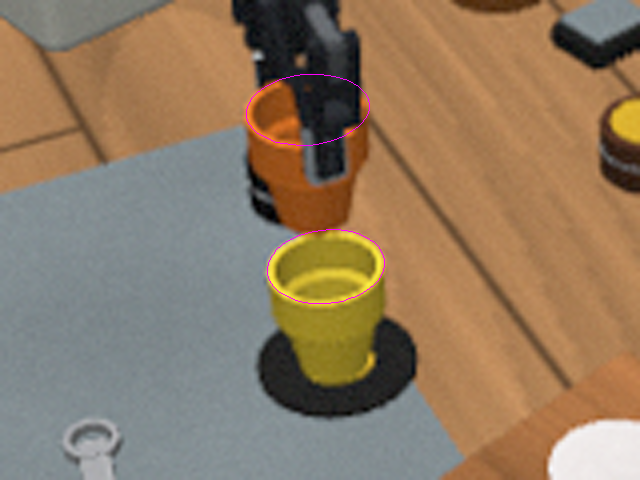

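>>> carry_out([
  {"gripper": 0, "dx": 0, "dy": 0.006, "dz": 0.001, "turn": 0},
  {"gripper": 0, "dx": 0, "dy": 0, "dz": 0, "turn": 0},
  {"gripper": 0, "dx": 0.02, "dy": 0, "dz": 0, "turn": 0},
  {"gripper": 0, "dx": 0.02, "dy": 0, "dz": 0, "turn": 0},
  {"gripper": 0, "dx": 0.015, "dy": 0, "dz": 0, "turn": 0},
  {"gripper": 0, "dx": 0.01, "dy": 0, "dz": 0, "turn": 0},
  {"gripper": 0, "dx": 0.006, "dy": 0, "dz": 0, "turn": 0},
  {"gripper": 0, "dx": 0, "dy": 0, "dz": 0, "turn": 0},
])

```text
time_s: 12.15
position: [0.688, -0.0518, 0.091]
orientation: [0.137, 1.57, 0.134]
contact_force: [-0.4, -0.1, -0.9]
gripper_width: 0.732
```

>>> carry_out([
  {"gripper": 0, "dx": 0.002, "dy": -0.001, "dz": 0, "turn": 0},
  {"gripper": 0, "dx": 0, "dy": 0, "dz": 0, "turn": 0},
])

```text
time_s: 12.35
position: [0.6885, -0.0522, 0.0905]
orientation: [0.485, 1.568, 0.483]
contact_force: [-2.1, 5.1, 8.5]
gripper_width: 0.731
```

>>> carry_out([
  {"gripper": 100, "dx": 0, "dy": 0, "dz": 0, "turn": 0},
  {"gripper": 100, "dx": 0, "dy": 0, "dz": 0, "turn": 0},
  {"gripper": 100, "dx": 0, "dy": 0, "dz": 0, "turn": 0},
  {"gripper": 100, "dx": 0, "dy": 0, "dz": 0, "turn": 0},
  {"gripper": 100, "dx": -0.03, "dy": 0, "dz": 0, "turn": 0},
  {"gripper": 100, "dx": -0.045, "dy": 0, "dz": 0, "turn": 0},
  {"gripper": 100, "dx": -0.045, "dy": 0, "dz": 0, "turn": 0},
  {"gripper": 100, "dx": -0.03, "dy": 0, "dz": -0.02, "turn": 0},
  {"gripper": 100, "dx": 0, "dy": 0.027, "dz": -0.034, "turn": 0},
  {"gripper": 100, "dx": 0, "dy": 0.027, "dz": -0.034, "turn": 0},
])

```text
time_s: 13.35
position: [0.5995, 0.001, 0.2393]
orientation: [-0.263, 1.568, -0.268]
contact_force: [0.2, 1.4, 0.6]
gripper_width: 1.003
```

>>> carry_out([
  {"gripper": 100, "dx": 0, "dy": 0.027, "dz": -0.034, "turn": 0},
  {"gripper": 100, "dx": 0, "dy": 0.027, "dz": -0.034, "turn": 0},
  {"gripper": 100, "dx": 0, "dy": 0.027, "dz": -0.034, "turn": 0},
  {"gripper": 100, "dx": 0, "dy": 0.027, "dz": -0.034, "turn": 0},
  {"gripper": 100, "dx": 0, "dy": 0.027, "dz": -0.034, "turn": 0},
  {"gripper": 100, "dx": 0, "dy": 0.027, "dz": -0.014, "turn": 0},
  {"gripper": 100, "dx": 0, "dy": 0, "dz": 0, "turn": 0},
  {"gripper": 100, "dx": 0, "dy": 0, "dz": 0, "turn": 0},
])

```text
time_s: 14.15
position: [0.4164, 0.1641, 0.2385]
orientation: [-0.39, 1.57, -0.392]
contact_force: [0.1, -0.7, -0.2]
gripper_width: 1.002
```

Run:
```python
from h import *
go([.4166,.1686,.054],90)
st=readout.get_state();p=st['position']
overlay("wrist",[((.4166,.1686),.032,.07)],"pics/w7.png",st=st,scale=1)
g=w2p("scene",[.683,-.0535,.09])[0].astype(int)
overlay("scene",[((.684,-.053),.032,.074),((.684,-.053),.032,.102)],"pics/s7.png",crop=(g[0]-80,g[1]-60,g[0]+80,g[1]+60),scale=4)
```

```text
t 14.15 pos [0.4164 0.1641 0.2385] jaw yaw 89.89 w 1.002 F [ 0.1 -0.7 -0.2] q [ 0.08 -0.37 -0.35  1.59 -0.    0.08]
tool shift [1.845e-01 4.600e-03 1.000e-04] turn -0.11
```

View pics/w7.png

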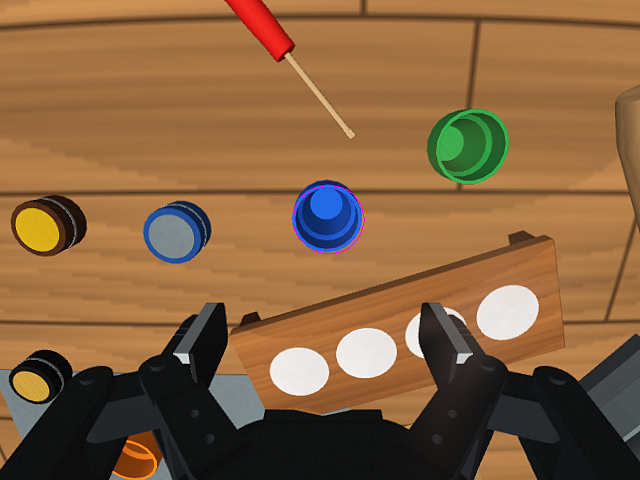

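View pics/s7.png

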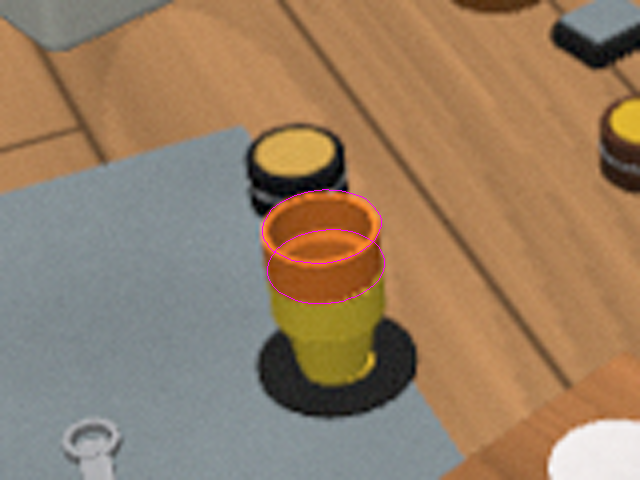

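Orange is seated in yellow (rim on the predicted ellipse). Blue cup at (327,217) matches. Grip it.

>>> carry_out([
  {"gripper": 100, "dx": 0.045, "dy": 0.0035, "dz": 0, "turn": 0},
  {"gripper": 100, "dx": 0.045, "dy": 0, "dz": 0, "turn": 0},
  {"gripper": 100, "dx": 0.045, "dy": 0, "dz": 0, "turn": 0},
  {"gripper": 100, "dx": 0.035, "dy": 0, "dz": 0, "turn": 0},
  {"gripper": 100, "dx": 0.012, "dy": 0, "dz": 0, "turn": 0},
  {"gripper": 0, "dx": 0, "dy": 0, "dz": 0, "turn": 0},
  {"gripper": 0, "dx": 0, "dy": 0, "dz": 0, "turn": 0},
  {"gripper": 0, "dx": 0, "dy": 0, "dz": 0, "turn": 0},
  {"gripper": 0, "dx": 0, "dy": 0, "dz": 0, "turn": 0},
  {"gripper": 0, "dx": 0, "dy": 0, "dz": 0, "turn": 0},
])

```text
time_s: 15.25
position: [0.4176, 0.1674, 0.0579]
orientation: [0.002, 1.568, -0.001]
contact_force: [-0.3, -0.5, 6.5]
gripper_width: 0.728
```

>>> carry_out([
  {"gripper": 0, "dx": -0.02, "dy": 0, "dz": 0, "turn": 0},
  {"gripper": 0, "dx": -0.045, "dy": 0, "dz": 0, "turn": 0},
  {"gripper": 0, "dx": -0.045, "dy": 0, "dz": 0, "turn": 0},
  {"gripper": 0, "dx": -0.045, "dy": 0, "dz": 0, "turn": 0},
  {"gripper": 0, "dx": -0.02, "dy": -0.02, "dz": 0.03, "turn": 0},
  {"gripper": 0, "dx": 0, "dy": -0.027, "dz": 0.034, "turn": 0},
  {"gripper": 0, "dx": 0, "dy": -0.027, "dz": 0.034, "turn": 0},
  {"gripper": 0, "dx": 0, "dy": -0.027, "dz": 0.034, "turn": 0},
  {"gripper": 0, "dx": 0, "dy": -0.027, "dz": 0.034, "turn": 0},
  {"gripper": 0, "dx": 0, "dy": -0.027, "dz": 0.034, "turn": 0},
])

```text
time_s: 16.25
position: [0.6171, 0.0104, 0.2314]
orientation: [-0.258, 1.57, -0.262]
contact_force: [-0.3, 0.6, -0.4]
gripper_width: 0.728
```

>>> carry_out([
  {"gripper": 0, "dx": 0, "dy": -0.027, "dz": 0.034, "turn": 0},
  {"gripper": 0, "dx": 0, "dy": -0.027, "dz": 0.034, "turn": 0},
  {"gripper": 0, "dx": 0, "dy": 0, "dz": 0, "turn": 0},
  {"gripper": 0, "dx": 0, "dy": 0, "dz": 0, "turn": 0},
])

```text
time_s: 16.65
position: [0.6837, -0.0432, 0.2299]
orientation: [2.867, 1.568, 2.862]
contact_force: [-0.2, 0.7, -1.5]
gripper_width: 0.73
```

Run:
```python
from h import *
go([.684,-.053,.117],90)
st=readout.get_state();p=st['position']
overlay("wrist",[(p[:2],.032,p[2]+.012),((.684,-.053),.032,.102)],"pics/w8.png",st=st,scale=1)
```

```text
t 16.65 pos [ 0.6837 -0.0432  0.2299] jaw yaw 89.74 w 0.73 F [-0.2  0.7 -1.5] q [-0.25  0.37  0.38  1.58  0.   -0.25]
tool shift [ 0.1129 -0.0099  0.0006] turn -0.26
```

View pics/w8.png

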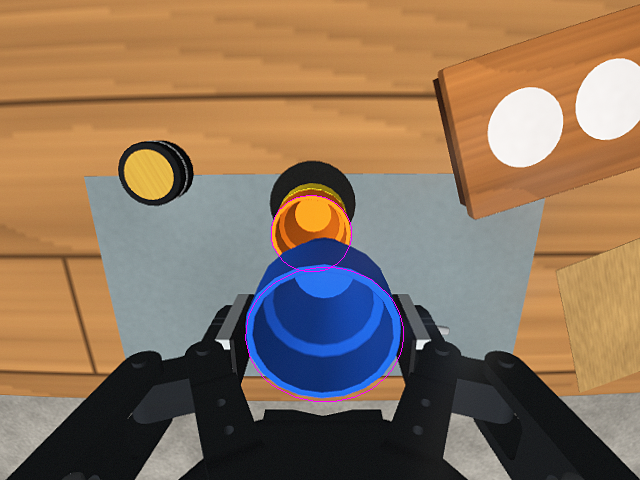

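>>> carry_out([
  {"gripper": 0, "dx": 0.02, "dy": -0.01, "dz": 0.001, "turn": 0},
  {"gripper": 0, "dx": 0.02, "dy": 0, "dz": 0, "turn": 0},
  {"gripper": 0, "dx": 0, "dy": 0, "dz": 0, "turn": 0},
  {"gripper": 0, "dx": 0, "dy": 0, "dz": 0, "turn": 0},
  {"gripper": 0, "dx": 0, "dy": 0, "dz": 0, "turn": 0},
])

```text
time_s: 17.2
position: [0.6849, -0.0521, 0.1935]
orientation: [-0.271, 1.568, -0.274]
contact_force: [-0.4, 1.2, 0.0]
gripper_width: 0.731
```

>>> carry_out([
  {"gripper": 0, "dx": 0.02, "dy": -0.001, "dz": 0, "turn": 0},
  {"gripper": 0, "dx": 0.02, "dy": 0, "dz": 0, "turn": 0},
  {"gripper": 0, "dx": 0.015, "dy": 0, "dz": 0, "turn": 0},
  {"gripper": 0, "dx": 0.01, "dy": 0, "dz": 0, "turn": 0},
  {"gripper": 0, "dx": 0.006, "dy": 0, "dz": 0, "turn": 0},
  {"gripper": 0, "dx": 0, "dy": 0, "dz": 0, "turn": 0},
])

```text
time_s: 17.8
position: [0.6844, -0.0534, 0.1199]
orientation: [3.028, 1.57, 3.025]
contact_force: [-0.6, -0.2, -1.0]
gripper_width: 0.73
```

>>> carry_out([
  {"gripper": 0, "dx": 0.002, "dy": 0, "dz": 0, "turn": 0},
  {"gripper": 0, "dx": 0.001, "dy": 0, "dz": 0, "turn": 0},
  {"gripper": 0, "dx": 0, "dy": 0, "dz": 0, "turn": 0},
])

```text
time_s: 18.1
position: [0.685, -0.0537, 0.1181]
orientation: [-0.361, 1.569, -0.365]
contact_force: [0.6, 0.3, 2.6]
gripper_width: 0.731
```

>>> carry_out([
  {"gripper": 100, "dx": 0, "dy": 0, "dz": 0, "turn": 0},
  {"gripper": 100, "dx": 0, "dy": 0, "dz": 0, "turn": 0},
  {"gripper": 100, "dx": 0, "dy": 0, "dz": 0, "turn": 0},
  {"gripper": 100, "dx": 0, "dy": 0, "dz": 0, "turn": 0},
  {"gripper": 100, "dx": -0.03, "dy": 0, "dz": 0, "turn": 0},
  {"gripper": 100, "dx": -0.045, "dy": 0, "dz": 0, "turn": 0},
  {"gripper": 100, "dx": -0.045, "dy": 0, "dz": -0.005, "turn": 0},
  {"gripper": 100, "dx": 0, "dy": 0.0316, "dz": -0.03, "turn": 0},
  {"gripper": 100, "dx": 0, "dy": 0.0316, "dz": -0.03, "turn": 0},
  {"gripper": 100, "dx": 0, "dy": 0.0316, "dz": -0.03, "turn": 0},
])

```text
time_s: 19.1
position: [0.5891, 0.0423, 0.2376]
orientation: [-0.077, 1.57, -0.081]
contact_force: [0.2, -0.2, 1.1]
gripper_width: 0.999
```

>>> carry_out([
  {"gripper": 100, "dx": 0, "dy": 0.0316, "dz": -0.03, "turn": 0},
  {"gripper": 100, "dx": 0, "dy": 0.0316, "dz": -0.03, "turn": 0},
  {"gripper": 100, "dx": 0, "dy": 0.0316, "dz": -0.03, "turn": 0},
  {"gripper": 100, "dx": 0, "dy": 0.0316, "dz": -0.03, "turn": 0},
  {"gripper": 100, "dx": 0, "dy": 0.0316, "dz": -0.03, "turn": 0},
  {"gripper": 100, "dx": 0, "dy": 0.0316, "dz": -0.03, "turn": 0},
  {"gripper": 100, "dx": 0, "dy": 0.0316, "dz": -0.03, "turn": 0},
  {"gripper": 100, "dx": 0, "dy": 0.0316, "dz": -0.03, "turn": 0},
  {"gripper": 100, "dx": 0, "dy": 0, "dz": 0, "turn": 0},
  {"gripper": 100, "dx": 0, "dy": 0, "dz": 0, "turn": 0},
])

```text
time_s: 20.1
position: [0.3503, 0.2958, 0.2375]
orientation: [-0.016, 1.57, -0.017]
contact_force: [-0.0, -0.1, 1.0]
gripper_width: 0.997
```

Run:
```python
from h import *
go([.3527,.294,.054],90)
st=readout.get_state();p=st['position']
overlay("wrist",[((.3527,.294),.032,.07)],"pics/w9.png",st=st,scale=1)
g=w2p("scene",[.683,-.0535,.09])[0].astype(int)
overlay("scene",[((.684,-.053),.032,.130),((.684,-.053),.032,.102)],"pics/s9.png",crop=(g[0]-80,g[1]-60,g[0]+80,g[1]+60),scale=4)
```

```text
t 20.1 pos [0.3503 0.2958 0.2375] jaw yaw 89.94 w 0.997 F [-0.  -0.1  1. ] q [ 0.41 -0.33 -0.32  1.58 -0.    0.42]
tool shift [ 0.1835 -0.0018  0.0023] turn -0.06
```

View pics/w9.png

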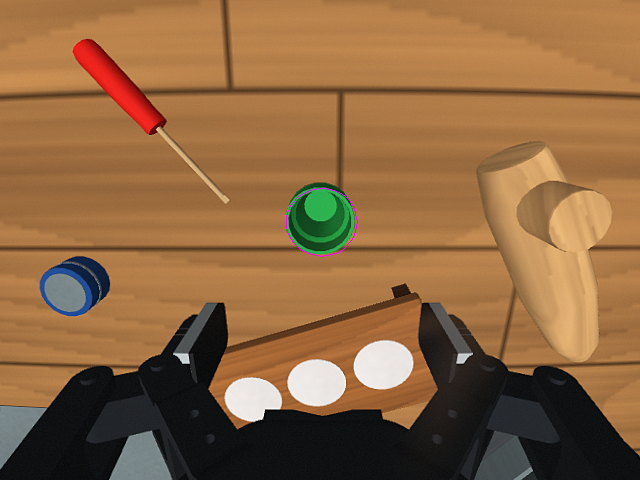

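View pics/s9.png

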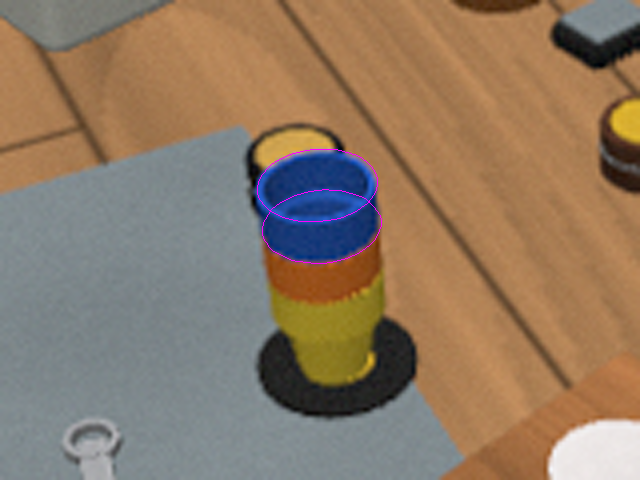

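Blue seated. Green cup at (321,219) matches; grip.

>>> carry_out([
  {"gripper": 100, "dx": 0.045, "dy": -0.0025, "dz": 0.001, "turn": 0},
  {"gripper": 100, "dx": 0.045, "dy": 0, "dz": 0, "turn": 0},
  {"gripper": 100, "dx": 0.045, "dy": 0, "dz": 0, "turn": 0},
  {"gripper": 100, "dx": 0.035, "dy": 0, "dz": 0, "turn": 0},
  {"gripper": 100, "dx": 0.012, "dy": 0, "dz": 0, "turn": 0},
  {"gripper": 0, "dx": 0, "dy": 0, "dz": 0, "turn": 0},
  {"gripper": 0, "dx": 0, "dy": 0, "dz": 0, "turn": 0},
  {"gripper": 0, "dx": 0, "dy": 0, "dz": 0, "turn": 0},
  {"gripper": 0, "dx": 0, "dy": 0, "dz": 0, "turn": 0},
  {"gripper": 0, "dx": 0, "dy": 0, "dz": 0, "turn": 0},
])

```text
time_s: 21.2
position: [0.353, 0.2931, 0.0569]
orientation: [0.303, 1.568, 0.3]
contact_force: [-0.2, -0.9, 6.5]
gripper_width: 0.734
```

>>> carry_out([
  {"gripper": 0, "dx": -0.02, "dy": 0, "dz": 0, "turn": 0},
  {"gripper": 0, "dx": -0.045, "dy": 0, "dz": 0, "turn": 0},
  {"gripper": 0, "dx": -0.045, "dy": 0, "dz": 0, "turn": 0},
  {"gripper": 0, "dx": -0.045, "dy": 0, "dz": 0, "turn": 0},
  {"gripper": 0, "dx": -0.04, "dy": 0, "dz": 0, "turn": 0},
  {"gripper": 0, "dx": 0, "dy": -0.031, "dz": 0.03, "turn": 0},
  {"gripper": 0, "dx": 0, "dy": -0.031, "dz": 0.03, "turn": 0},
  {"gripper": 0, "dx": 0, "dy": -0.031, "dz": 0.03, "turn": 0},
  {"gripper": 0, "dx": 0, "dy": -0.031, "dz": 0.03, "turn": 0},
  {"gripper": 0, "dx": 0, "dy": -0.031, "dz": 0.03, "turn": 0},
])

```text
time_s: 22.2
position: [0.5023, 0.1358, 0.2507]
orientation: [0.042, 1.57, 0.039]
contact_force: [1.0, 0.7, -1.0]
gripper_width: 0.732
```

>>> carry_out([
  {"gripper": 0, "dx": 0, "dy": -0.031, "dz": 0.03, "turn": 0},
  {"gripper": 0, "dx": 0, "dy": -0.031, "dz": 0.03, "turn": 0},
  {"gripper": 0, "dx": 0, "dy": -0.031, "dz": 0.03, "turn": 0},
  {"gripper": 0, "dx": 0, "dy": -0.031, "dz": 0.03, "turn": 0},
  {"gripper": 0, "dx": 0, "dy": -0.031, "dz": 0.03, "turn": 0},
  {"gripper": 0, "dx": 0, "dy": 0, "dz": 0, "turn": 0},
  {"gripper": 0, "dx": 0, "dy": 0, "dz": 0, "turn": 0},
  {"gripper": 0, "dx": 0, "dy": 0, "dz": 0, "turn": 0},
])

```text
time_s: 23.0
position: [0.6504, -0.0176, 0.2507]
orientation: [0.256, 1.571, 0.253]
contact_force: [0.6, 1.3, -0.2]
gripper_width: 0.735
```

Run:
```python
from h import *
go([.684,-.053,.146],90)
st=readout.get_state();p=st['position']
overlay("wrist",[(p[:2],.032,p[2]+.012),((.684,-.053),.032,.130)],"pics/w10.png",st=st,scale=1)
```

```text
t 23.0 pos [ 0.6504 -0.0176  0.2507] jaw yaw 89.83 w 0.735 F [ 0.6  1.3 -0.2] q [-0.23  0.26  0.29  1.59  0.   -0.22]
tool shift [ 0.1047 -0.0353  0.0337] turn -0.17
```

View pics/w10.png

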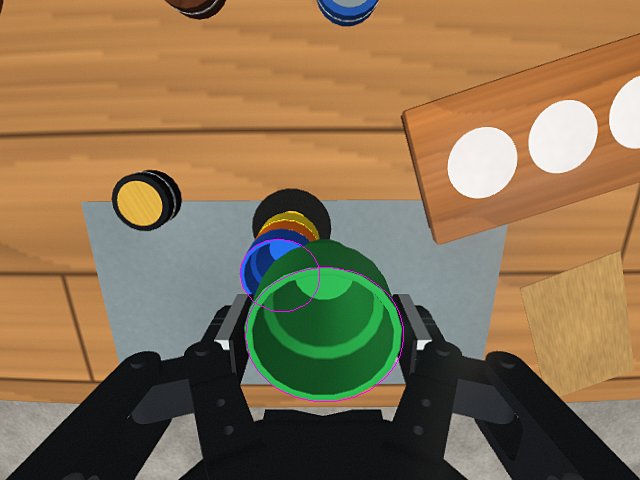

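>>> carry_out([
  {"gripper": 0, "dx": 0, "dy": -0.018, "dz": 0.017, "turn": 0},
  {"gripper": 0, "dx": 0, "dy": -0.0175, "dz": 0.017, "turn": 0},
  {"gripper": 0, "dx": 0.02, "dy": 0, "dz": 0, "turn": 0},
  {"gripper": 0, "dx": 0, "dy": 0, "dz": 0, "turn": 0},
  {"gripper": 0, "dx": 0, "dy": 0, "dz": 0, "turn": 0},
  {"gripper": 0, "dx": 0, "dy": 0, "dz": 0, "turn": 0},
])

```text
time_s: 23.65
position: [0.6845, -0.0531, 0.2318]
orientation: [-0.283, 1.569, -0.285]
contact_force: [0.9, 0.2, -1.5]
gripper_width: 0.732
```

>>> carry_out([
  {"gripper": 0, "dx": 0.025, "dy": 0, "dz": 0, "turn": 0},
  {"gripper": 0, "dx": 0.025, "dy": 0, "dz": 0, "turn": 0},
  {"gripper": 0, "dx": 0.015, "dy": 0, "dz": 0, "turn": 0},
  {"gripper": 0, "dx": 0.01, "dy": 0, "dz": 0, "turn": 0},
  {"gripper": 0, "dx": 0.008, "dy": 0, "dz": 0, "turn": 0},
  {"gripper": 0, "dx": 0, "dy": 0, "dz": 0, "turn": 0},
])

```text
time_s: 24.25
position: [0.6844, -0.0538, 0.1469]
orientation: [2.982, 1.57, 2.978]
contact_force: [-0.1, 0.3, -0.9]
gripper_width: 0.733
```

>>> carry_out([
  {"gripper": 0, "dx": 0.002, "dy": 0, "dz": 0, "turn": 0},
  {"gripper": 0, "dx": 0.001, "dy": 0, "dz": 0, "turn": 0},
  {"gripper": 0, "dx": 0, "dy": 0, "dz": 0, "turn": 0},
])

```text
time_s: 24.55
position: [0.6849, -0.0541, 0.145]
orientation: [-0.384, 1.57, -0.388]
contact_force: [0.1, 0.6, 0.3]
gripper_width: 0.731
```

>>> carry_out([
  {"gripper": 0, "dx": 0.001, "dy": 0, "dz": 0, "turn": 0},
  {"gripper": 0, "dx": 0, "dy": 0, "dz": 0, "turn": 0},
])

```text
time_s: 24.75
position: [0.6853, -0.0544, 0.1449]
orientation: [-0.466, 1.568, -0.47]
contact_force: [-0.5, -0.5, 6.4]
gripper_width: 0.732
```

>>> carry_out([
  {"gripper": 100, "dx": 0, "dy": 0, "dz": 0, "turn": 0},
  {"gripper": 100, "dx": 0, "dy": 0, "dz": 0, "turn": 0},
  {"gripper": 100, "dx": 0, "dy": 0, "dz": 0, "turn": 0},
  {"gripper": 100, "dx": 0, "dy": 0, "dz": 0, "turn": 0},
  {"gripper": 100, "dx": -0.03, "dy": 0, "dz": 0, "turn": 0},
  {"gripper": 100, "dx": -0.045, "dy": 0, "dz": 0, "turn": 0},
  {"gripper": 100, "dx": -0.02, "dy": 0, "dz": -0.02, "turn": 0},
  {"gripper": 100, "dx": 0, "dy": 0.01, "dz": -0.04, "turn": 0},
  {"gripper": 100, "dx": 0, "dy": 0.01, "dz": -0.04, "turn": 0},
  {"gripper": 100, "dx": 0, "dy": 0.01, "dz": -0.04, "turn": 0},
])

```text
time_s: 25.75
position: [0.5433, -0.0231, 0.2381]
orientation: [-0.503, 1.571, -0.506]
contact_force: [0.5, 0.0, 1.3]
gripper_width: 0.997
```

>>> carry_out([
  {"gripper": 100, "dx": 0, "dy": 0.015, "dz": -0.04, "turn": 0},
  {"gripper": 100, "dx": 0, "dy": 0.015, "dz": -0.04, "turn": 0},
  {"gripper": 100, "dx": 0, "dy": 0, "dz": 0, "turn": 8},
  {"gripper": 100, "dx": 0, "dy": 0, "dz": 0, "turn": 8},
  {"gripper": 100, "dx": 0, "dy": 0, "dz": 0, "turn": 8},
  {"gripper": 100, "dx": 0, "dy": 0, "dz": 0, "turn": 8},
  {"gripper": 100, "dx": 0, "dy": 0, "dz": 0, "turn": 8},
  {"gripper": 100, "dx": 0, "dy": 0, "dz": 0, "turn": 8},
  {"gripper": 100, "dx": 0, "dy": 0, "dz": 0, "turn": 8},
  {"gripper": 100, "dx": 0, "dy": 0, "dz": 0, "turn": 8},
])

```text
time_s: 26.75
position: [0.4648, 0.0069, 0.2383]
orientation: [0.68, 1.571, -0.446]
contact_force: [-0.2, 0.0, 0.4]
gripper_width: 1.005
```

>>> carry_out([
  {"gripper": 100, "dx": 0, "dy": 0, "dz": 0, "turn": 7.4},
  {"gripper": 100, "dx": 0, "dy": 0, "dz": 0, "turn": 0},
  {"gripper": 100, "dx": 0, "dy": 0, "dz": 0, "turn": 0},
])

```text
time_s: 27.05
position: [0.4648, 0.0069, 0.2383]
orientation: [0.376, 1.571, -0.87]
contact_force: [0.8, 1.8, -0.9]
gripper_width: 1.004
```

Run:
```python
from h import *
go([.4443,.0075,.026],18.5)
st=readout.get_state();p=st['position']
overlay("wrist",[((.4443,.0075),.031,.036)],"pics/w11.png",st=st,scale=1)
g=w2p("scene",[.683,-.0535,.09])[0].astype(int)
overlay("scene",[((.684,-.053),.032,.130),((.684,-.053),.032,.158)],"pics/s11.png",crop=(g[0]-80,g[1]-60,g[0]+80,g[1]+60),scale=4)
cv2.imwrite("pics/t11.png",cams.grab_frame("top")[:,:,::-1])
```

```text
t 27.05 pos [0.4648 0.0069 0.2383] jaw yaw 18.62 w 1.004 F [ 0.8  1.8 -0.9] q [-0.27 -0.31 -0.31  1.58 -0.    0.98]
tool shift [ 0.2123 -0.0192 -0.0072] turn 0.12
```

View pics/w11.png

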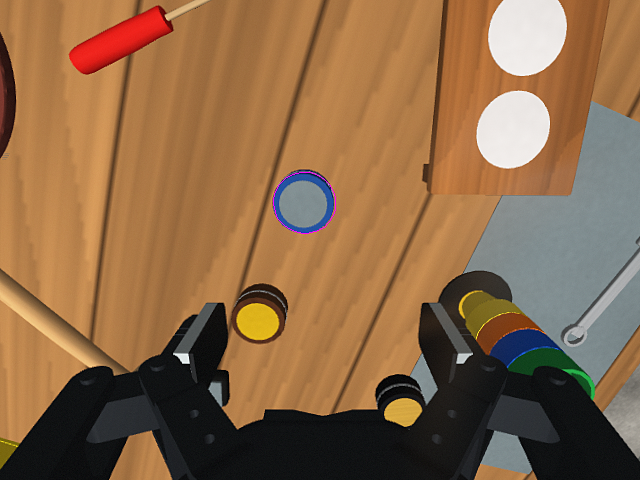

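View pics/s11.png

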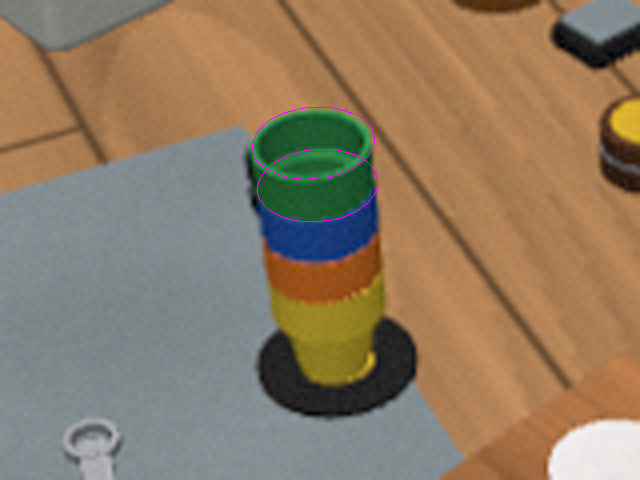

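View pics/t11.png

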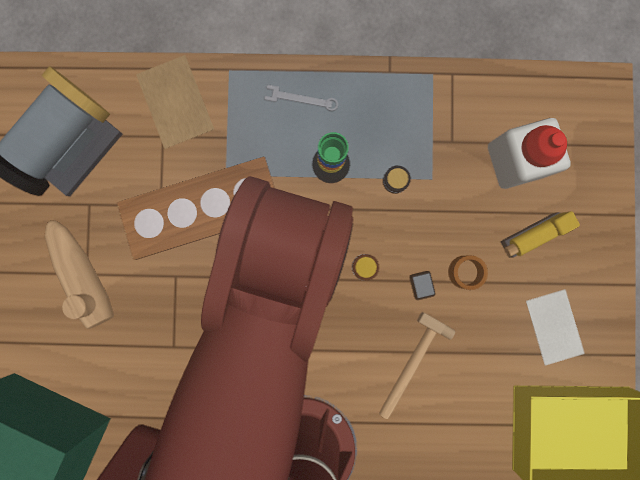

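All four cups are nested and upright. Blue tin at (304,202) matches its overlay; descend on it.

>>> carry_out([
  {"gripper": 100, "dx": 0.04, "dy": -0.01, "dz": -0.004, "turn": 0},
  {"gripper": 100, "dx": 0.045, "dy": -0.009, "dz": -0.003, "turn": 0},
  {"gripper": 100, "dx": 0.045, "dy": 0, "dz": 0, "turn": 0},
  {"gripper": 100, "dx": 0.045, "dy": 0, "dz": 0, "turn": 0},
  {"gripper": 100, "dx": 0.03, "dy": 0, "dz": 0, "turn": 0},
  {"gripper": 100, "dx": 0.01, "dy": 0, "dz": 0, "turn": 0},
  {"gripper": 100, "dx": 0, "dy": 0, "dz": 0, "turn": 0},
])

```text
time_s: 27.9
position: [0.4437, 0.0077, 0.0225]
orientation: [-2.132, 1.569, 2.903]
contact_force: [-0.1, 0.2, 1.2]
gripper_width: 1.003
```

>>> carry_out([
  {"gripper": 0, "dx": 0, "dy": 0, "dz": 0, "turn": 0},
  {"gripper": 0, "dx": 0, "dy": 0, "dz": 0, "turn": 0},
  {"gripper": 0, "dx": 0, "dy": 0, "dz": 0, "turn": 0},
  {"gripper": 0, "dx": 0, "dy": 0, "dz": 0, "turn": 0},
  {"gripper": 0, "dx": 0, "dy": 0, "dz": 0, "turn": 0},
])

```text
time_s: 28.4
position: [0.4462, 0.0069, 0.0259]
orientation: [0.875, 1.567, -0.374]
contact_force: [-0.4, -0.1, 8.5]
gripper_width: 0.703
```

Run:
```python
from h import *
go([.6036,.137,.2],18.5)
```

```text
t 28.4 pos [0.4462 0.0069 0.0259] jaw yaw 18.42 w 0.703 F [-0.4 -0.1  8.5] q [-0.28 -0.31 -0.69  1.18 -0.    0.97]
tool shift [-0.1738  0.1909 -0.0733] turn -0.08
```

>>> carry_out([
  {"gripper": 0, "dx": -0.02, "dy": 0, "dz": 0, "turn": 0},
  {"gripper": 0, "dx": -0.045, "dy": 0, "dz": 0, "turn": 0},
  {"gripper": 0, "dx": -0.045, "dy": 0, "dz": 0, "turn": 0},
  {"gripper": 0, "dx": -0.02, "dy": 0.038, "dz": -0.015, "turn": 0},
  {"gripper": 0, "dx": 0, "dy": 0.038, "dz": -0.015, "turn": 0},
  {"gripper": 0, "dx": 0, "dy": 0.038, "dz": -0.015, "turn": 0},
  {"gripper": 0, "dx": 0, "dy": 0.038, "dz": -0.014, "turn": 0},
  {"gripper": 0, "dx": 0, "dy": 0.038, "dz": -0.014, "turn": 0},
  {"gripper": 0, "dx": 0, "dy": 0, "dz": 0, "turn": 0},
  {"gripper": 0, "dx": 0, "dy": 0, "dz": 0, "turn": 0},
])

```text
time_s: 29.4
position: [0.6021, 0.1371, 0.1534]
orientation: [-1.352, 1.57, -2.601]
contact_force: [-0.1, -0.6, -2.4]
gripper_width: 0.707
```

Run:
```python
from h import *
go([.6036,.137,.076],18.5)
st=readout.get_state();p=st['position']
overlay("wrist",[(p[:2],.031,p[2]+.0105),((.6036,.137),.034,.05)],"pics/w12.png",st=st,scale=1)
```

```text
t 29.4 pos [0.6021 0.1371 0.1534] jaw yaw 18.47 w 0.707 F [-0.1 -0.6 -2.4] q [ 0.01  0.16 -0.01  1.4  -0.    1.26]
tool shift [0.0774 0.0014 0.0006] turn -0.03
```

View pics/w12.png

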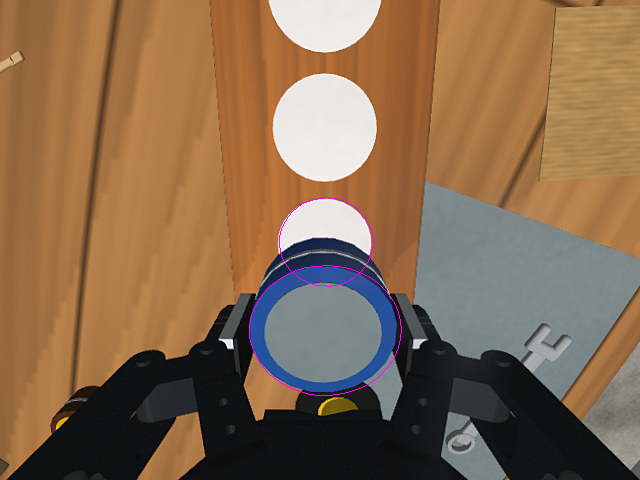

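>>> carry_out([
  {"gripper": 0, "dx": 0.025, "dy": 0.0015, "dz": 0.001, "turn": 0},
  {"gripper": 0, "dx": 0.025, "dy": 0, "dz": 0, "turn": 0},
  {"gripper": 0, "dx": 0.015, "dy": 0, "dz": 0, "turn": 0},
  {"gripper": 0, "dx": 0.01, "dy": 0, "dz": 0, "turn": 0},
  {"gripper": 0, "dx": 0, "dy": 0, "dz": 0, "turn": 0},
  {"gripper": 0, "dx": 0, "dy": 0, "dz": 0, "turn": 0},
])

```text
time_s: 30.05
position: [0.6039, 0.136, 0.0794]
orientation: [1.148, 1.569, -0.101]
contact_force: [-0.0, -0.2, -2.3]
gripper_width: 0.7
```

>>> carry_out([
  {"gripper": 0, "dx": 0.002, "dy": 0, "dz": 0, "turn": 0},
  {"gripper": 0, "dx": 0, "dy": 0, "dz": 0, "turn": 0},
])

```text
time_s: 30.25
position: [0.604, 0.1362, 0.077]
orientation: [1.175, 1.57, -0.075]
contact_force: [-0.5, 0.5, -3.1]
gripper_width: 0.702
```

>>> carry_out([
  {"gripper": 0, "dx": 0.002, "dy": 0, "dz": 0, "turn": 0},
  {"gripper": 0, "dx": 0, "dy": 0, "dz": 0, "turn": 0},
])

```text
time_s: 30.45
position: [0.6041, 0.1363, 0.0759]
orientation: [1.126, 1.569, -0.123]
contact_force: [-4.2, 0.3, 7.1]
gripper_width: 0.705
```

>>> carry_out([
  {"gripper": 100, "dx": 0, "dy": 0, "dz": 0, "turn": 0},
  {"gripper": 100, "dx": 0, "dy": 0, "dz": 0, "turn": 0},
  {"gripper": 100, "dx": 0, "dy": 0, "dz": 0, "turn": 0},
  {"gripper": 100, "dx": 0, "dy": 0, "dz": 0, "turn": 0},
  {"gripper": 100, "dx": -0.03, "dy": 0, "dz": 0, "turn": 0},
  {"gripper": 100, "dx": -0.045, "dy": 0, "dz": 0, "turn": 0},
  {"gripper": 100, "dx": -0.045, "dy": 0, "dz": 0, "turn": 0},
  {"gripper": 100, "dx": -0.02, "dy": -0.035, "dz": 0.0295, "turn": 0},
  {"gripper": 100, "dx": 0, "dy": -0.035, "dz": 0.0295, "turn": 0},
  {"gripper": 100, "dx": 0, "dy": -0.035, "dz": 0.0295, "turn": 0},
])

```text
time_s: 31.45
position: [0.5315, 0.0181, 0.2152]
orientation: [0.937, 1.569, -0.311]
contact_force: [0.4, -1.3, 0.0]
gripper_width: 0.997
```

>>> carry_out([
  {"gripper": 100, "dx": 0, "dy": -0.035, "dz": 0.0295, "turn": 0},
  {"gripper": 100, "dx": 0, "dy": -0.035, "dz": 0.0295, "turn": 0},
  {"gripper": 100, "dx": 0, "dy": -0.035, "dz": 0.0295, "turn": 0},
  {"gripper": 100, "dx": 0, "dy": -0.035, "dz": 0.0295, "turn": 0},
  {"gripper": 100, "dx": 0, "dy": 0, "dz": 0, "turn": 0},
  {"gripper": 100, "dx": 0, "dy": 0, "dz": 0, "turn": 0},
])

```text
time_s: 32.05
position: [0.436, -0.1379, 0.2144]
orientation: [0.968, 1.57, -0.285]
contact_force: [-0.2, 0.6, 0.4]
gripper_width: 1.001
```

Run:
```python
from h import *
go([.4365,-.1379,.022],18.5)
st=readout.get_state();p=st['position']
overlay("wrist",[((.4365,-.1379),.031,.036)],"pics/w13.png",st=st,scale=1)
overlay("scene",[((.6036,.137),.034,.05),((.6036,.137),.031,.086),((.6449,-.2094),.031,.036)],"pics/s13.png",crop=(180,180,480,405))
```

```text
t 32.05 pos [ 0.436  -0.1379  0.2144] jaw yaw 18.24 w 1.001 F [-0.2  0.6  0.4] q [-0.59 -0.34 -0.37  1.54  0.    0.66]
tool shift [1.924e-01 4.000e-04 1.000e-04] turn -0.26
```

View pics/w13.png

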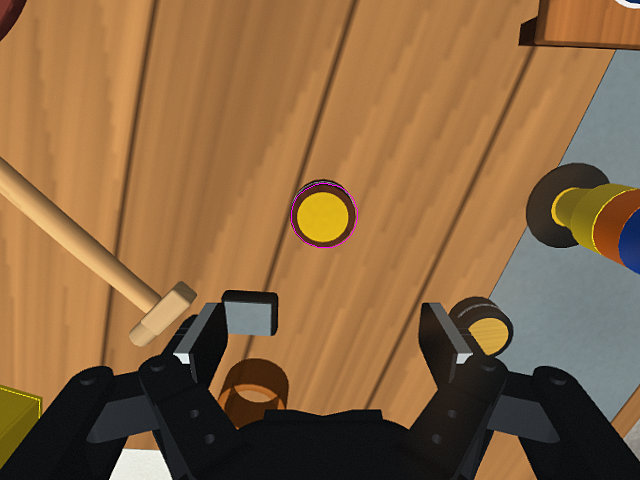

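View pics/s13.png

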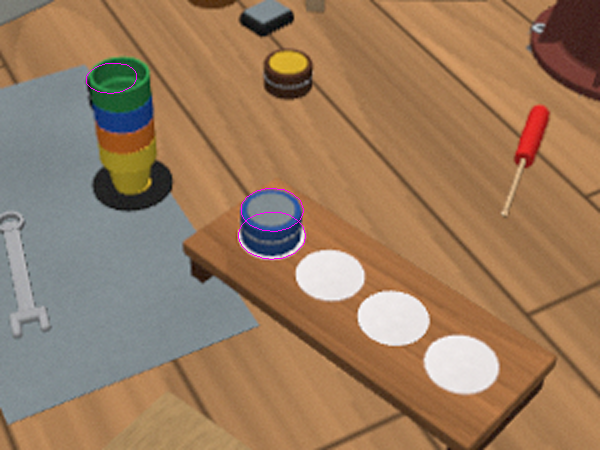

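Blue tin is centred on its spot. Brown tin at (324,215) matches; descend.

>>> carry_out([
  {"gripper": 100, "dx": 0.04, "dy": 0, "dz": 0, "turn": 0},
  {"gripper": 100, "dx": 0.045, "dy": 0, "dz": 0, "turn": 0},
  {"gripper": 100, "dx": 0.045, "dy": 0, "dz": 0, "turn": 0},
  {"gripper": 100, "dx": 0.04, "dy": 0, "dz": 0, "turn": 0},
  {"gripper": 100, "dx": 0.02, "dy": 0, "dz": 0, "turn": 0},
  {"gripper": 0, "dx": 0, "dy": 0, "dz": 0, "turn": 0},
  {"gripper": 0, "dx": 0, "dy": 0, "dz": 0, "turn": 0},
  {"gripper": 0, "dx": 0, "dy": 0, "dz": 0, "turn": 0},
  {"gripper": 0, "dx": 0, "dy": 0, "dz": 0, "turn": 0},
  {"gripper": 0, "dx": 0, "dy": 0, "dz": 0, "turn": 0},
])

```text
time_s: 33.15
position: [0.4369, -0.1374, 0.0252]
orientation: [0.599, 1.569, -0.65]
contact_force: [-0.8, -1.7, -1.7]
gripper_width: 0.701
```

Run:
```python
from h import *
go([.5784,.2129,.2],18.5)
```

```text
t 33.15 pos [ 0.4369 -0.1374  0.0252] jaw yaw 18.41 w 0.701 F [-0.8 -1.7 -1.7] q [-0.59 -0.26 -0.66  1.18 -0.    0.66]
tool shift [-0.1749  0.2451 -0.2874] turn -0.09
```

>>> carry_out([
  {"gripper": 0, "dx": -0.02, "dy": 0, "dz": 0, "turn": 0},
  {"gripper": 0, "dx": -0.045, "dy": 0, "dz": 0, "turn": 0},
  {"gripper": 0, "dx": -0.045, "dy": 0, "dz": 0, "turn": 0},
  {"gripper": 0, "dx": -0.045, "dy": 0, "dz": 0, "turn": 0},
  {"gripper": 0, "dx": 0, "dy": 0.0272, "dz": -0.032, "turn": 0},
  {"gripper": 0, "dx": 0, "dy": 0.0272, "dz": -0.032, "turn": 0},
  {"gripper": 0, "dx": 0, "dy": 0.0272, "dz": -0.032, "turn": 0},
  {"gripper": 0, "dx": 0, "dy": 0.0272, "dz": -0.032, "turn": 0},
  {"gripper": 0, "dx": 0, "dy": 0.0272, "dz": -0.032, "turn": 0},
  {"gripper": 0, "dx": 0, "dy": 0.0272, "dz": -0.032, "turn": 0},
])

```text
time_s: 34.15
position: [0.5311, 0.0984, 0.1798]
orientation: [1.045, 1.57, -0.204]
contact_force: [0.9, -0.4, -2.3]
gripper_width: 0.708
```

>>> carry_out([
  {"gripper": 0, "dx": 0, "dy": 0.0272, "dz": -0.032, "turn": 0},
  {"gripper": 0, "dx": 0, "dy": 0.0272, "dz": -0.032, "turn": 0},
  {"gripper": 0, "dx": 0, "dy": 0.0272, "dz": -0.032, "turn": 0},
  {"gripper": 0, "dx": 0, "dy": 0, "dz": 0, "turn": 0},
  {"gripper": 0, "dx": 0, "dy": 0, "dz": 0, "turn": 0},
  {"gripper": 0, "dx": 0, "dy": 0, "dz": 0, "turn": 0},
])

```text
time_s: 34.75
position: [0.5775, 0.2128, 0.1795]
orientation: [-0.345, 1.57, -1.595]
contact_force: [-0.2, -0.1, -1.9]
gripper_width: 0.703
```

Run:
```python
from h import *
go([.5784,.2129,.076],18.5)
st=readout.get_state();p=st['position']
overlay("wrist",[(p[:2],.031,p[2]+.0105),((.5784,.2129),.034,.05)],"pics/w14.png",st=st,scale=1)
```

```text
t 34.75 pos [0.5775 0.2128 0.1795] jaw yaw 18.37 w 0.703 F [-0.2 -0.1 -1.9] q [ 0.14  0.15  0.03  1.45 -0.    1.39]
tool shift [1.035e-01 9.000e-04 1.000e-04] turn -0.13
```

View pics/w14.png

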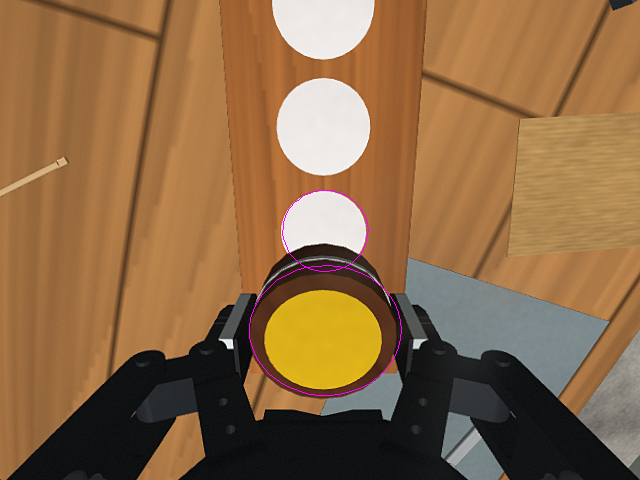

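Run:
```python
from h import *
im=cams.grab_frame("wrist")[230:410,220:430,::-1]
im=cv2.resize(im,None,fx=3,fy=3,interpolation=cv2.INTER_CUBIC);im=np.clip(im.astype(float)*1.6,0,255).astype(np.uint8)
cv2.imwrite("pics/w15.png",im)
overlay("scene",[],"pics/s15.png",crop=(260,220,420,340),scale=4)
```

```text
(no output)
```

View pics/w15.png

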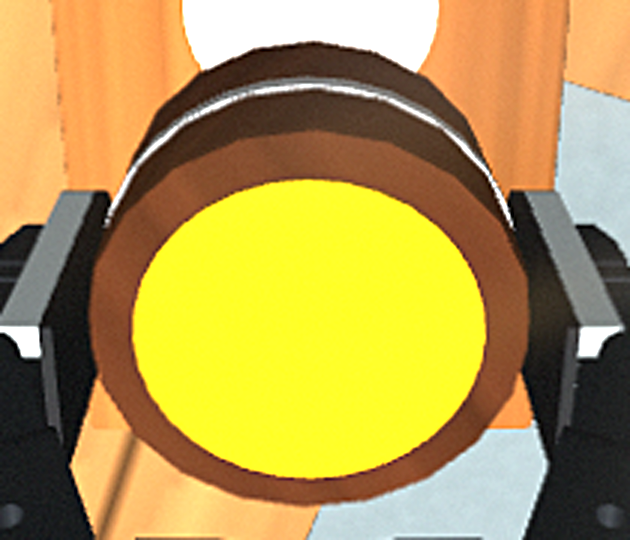

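View pics/s15.png

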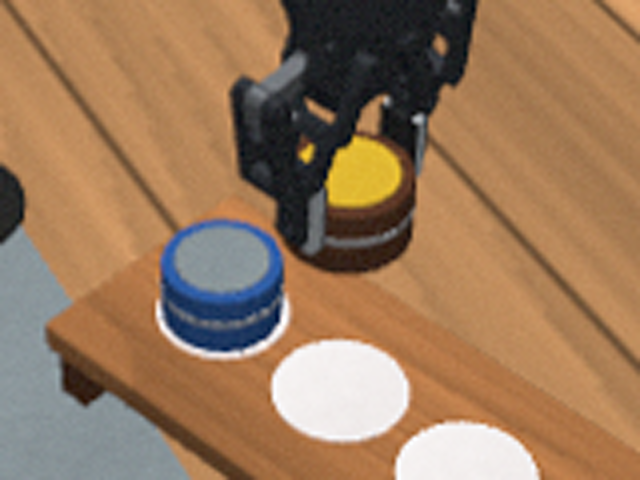

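Tin is level in the grip, about 1.5 mm off along tool z. Correct and lower.

>>> carry_out([
  {"gripper": 0, "dx": 0.03, "dy": 0.001, "dz": -0.0015, "turn": 0},
  {"gripper": 0, "dx": 0.03, "dy": 0, "dz": 0, "turn": 0},
  {"gripper": 0, "dx": 0.02, "dy": 0, "dz": 0, "turn": 0},
  {"gripper": 0, "dx": 0.012, "dy": 0, "dz": 0, "turn": 0},
  {"gripper": 0, "dx": 0.008, "dy": 0, "dz": 0, "turn": 0},
  {"gripper": 0, "dx": 0, "dy": 0, "dz": 0, "turn": 0},
  {"gripper": 0, "dx": 0, "dy": 0, "dz": 0, "turn": 0},
])

```text
time_s: 35.6
position: [0.5787, 0.2152, 0.0804]
orientation: [1.332, 1.569, 0.082]
contact_force: [0.0, 0.4, -2.8]
gripper_width: 0.707
```

>>> carry_out([
  {"gripper": 0, "dx": 0.002, "dy": 0, "dz": 0, "turn": 0},
  {"gripper": 0, "dx": 0, "dy": 0, "dz": 0, "turn": 0},
])

```text
time_s: 35.8
position: [0.5785, 0.2153, 0.0779]
orientation: [1.299, 1.57, 0.05]
contact_force: [-0.1, 1.2, -2.3]
gripper_width: 0.704
```

>>> carry_out([
  {"gripper": 0, "dx": 0.002, "dy": 0, "dz": 0.001, "turn": 0},
  {"gripper": 0, "dx": 0.001, "dy": 0, "dz": 0, "turn": 0},
  {"gripper": 0, "dx": 0, "dy": 0, "dz": 0, "turn": 0},
])

```text
time_s: 36.1
position: [0.5787, 0.2142, 0.075]
orientation: [0.936, 1.57, -0.313]
contact_force: [-1.6, -0.8, 4.4]
gripper_width: 0.703
```

>>> carry_out([
  {"gripper": 100, "dx": 0, "dy": 0, "dz": 0, "turn": 0},
  {"gripper": 100, "dx": 0, "dy": 0, "dz": 0, "turn": 0},
  {"gripper": 100, "dx": 0, "dy": 0, "dz": 0, "turn": 0},
  {"gripper": 100, "dx": 0, "dy": 0, "dz": 0, "turn": 0},
  {"gripper": 100, "dx": -0.03, "dy": 0, "dz": 0, "turn": 0},
  {"gripper": 100, "dx": -0.045, "dy": 0, "dz": 0, "turn": 0},
  {"gripper": 100, "dx": -0.045, "dy": 0, "dz": 0, "turn": 0},
  {"gripper": 100, "dx": -0.045, "dy": 0, "dz": 0, "turn": 0},
  {"gripper": 100, "dx": -0.02, "dy": 0, "dz": 0, "turn": 0},
  {"gripper": 100, "dx": 0, "dy": -0.0072, "dz": 0.042, "turn": 0},
])

```text
time_s: 37.1
position: [0.5858, 0.1752, 0.2639]
orientation: [1.5, 1.564, 0.255]
contact_force: [1.0, 0.0, -0.8]
gripper_width: 0.999
```

>>> carry_out([
  {"gripper": 100, "dx": 0, "dy": -0.0072, "dz": 0.042, "turn": 0},
  {"gripper": 100, "dx": 0, "dy": -0.0072, "dz": 0.042, "turn": 0},
  {"gripper": 100, "dx": 0, "dy": -0.0072, "dz": 0.042, "turn": 0},
  {"gripper": 100, "dx": 0, "dy": -0.0072, "dz": 0.042, "turn": 0},
  {"gripper": 100, "dx": 0, "dy": -0.0072, "dz": 0.042, "turn": 0},
  {"gripper": 100, "dx": 0, "dy": -0.0072, "dz": 0.042, "turn": 0},
  {"gripper": 100, "dx": 0, "dy": -0.0072, "dz": 0.042, "turn": 0},
  {"gripper": 100, "dx": 0, "dy": -0.0072, "dz": 0.042, "turn": 0},
  {"gripper": 100, "dx": 0, "dy": -0.0072, "dz": 0.042, "turn": 0},
  {"gripper": 100, "dx": 0, "dy": 0, "dz": 0, "turn": 0},
])

```text
time_s: 38.1
position: [0.6424, -0.2122, 0.2578]
orientation: [-1.27, 1.57, -2.525]
contact_force: [0.6, 0.6, -0.7]
gripper_width: 1.001
```

Run:
```python
from h import *
go([.6449,-.2094,.022],18.5)
st=readout.get_state();p=st['position']
overlay("wrist",[((.6449,-.2094),.031,.036)],"pics/w16.png",st=st,scale=1)
overlay("scene",[((.6036,.137),.034,.05),((.6036,.137),.031,.086),((.5784,.2129),.031,.086),((.684,-.053),.032,.158)],"pics/s16.png",crop=(180,180,480,405))
```

```text
t 38.1 pos [ 0.6424 -0.2122  0.2578] jaw yaw 18.12 w 1.001 F [ 0.6  0.6 -0.7] q [-0.51  0.35  0.4   1.62 -0.    0.74]
tool shift [ 0.2358  0.0036 -0.002 ] turn -0.38
```

View pics/w16.png

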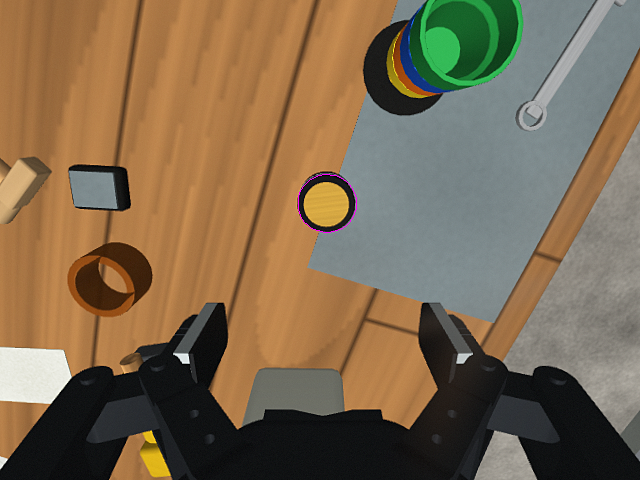

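View pics/s16.png

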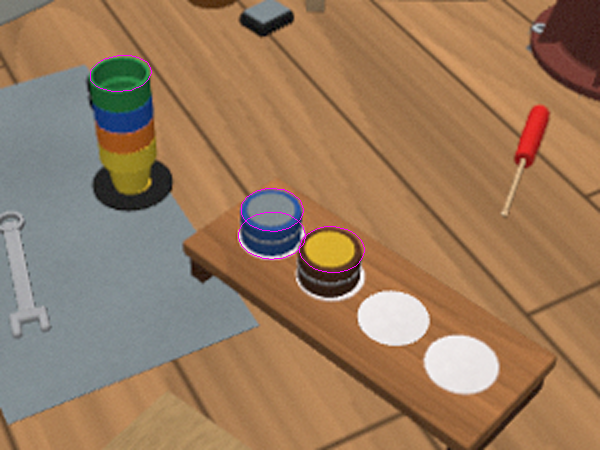

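Black tin at (327,203) matches. The two tins on the shelf sit on their spots. Descend.

>>> carry_out([
  {"gripper": 100, "dx": 0.045, "dy": 0.0025, "dz": -0.0015, "turn": 0},
  {"gripper": 100, "dx": 0.045, "dy": 0, "dz": 0, "turn": 0},
  {"gripper": 100, "dx": 0.045, "dy": 0, "dz": 0, "turn": 0},
  {"gripper": 100, "dx": 0.045, "dy": 0, "dz": 0, "turn": 0},
  {"gripper": 100, "dx": 0.035, "dy": 0, "dz": 0, "turn": 0},
  {"gripper": 100, "dx": 0.018, "dy": 0, "dz": 0, "turn": 0},
  {"gripper": 100, "dx": 0, "dy": 0, "dz": 0, "turn": 0},
  {"gripper": 100, "dx": 0, "dy": 0, "dz": 0, "turn": 0},
])

```text
time_s: 39.0
position: [0.6449, -0.2039, 0.0273]
orientation: [0.789, 1.57, -0.459]
contact_force: [0.2, 0.0, -0.3]
gripper_width: 1.002
```

>>> carry_out([
  {"gripper": 100, "dx": 0.004, "dy": -0.0015, "dz": 0.005, "turn": 0},
  {"gripper": 100, "dx": 0, "dy": 0, "dz": 0, "turn": 0},
  {"gripper": 0, "dx": 0, "dy": 0, "dz": 0, "turn": 0},
  {"gripper": 0, "dx": 0, "dy": 0, "dz": 0, "turn": 0},
  {"gripper": 0, "dx": 0, "dy": 0, "dz": 0, "turn": 0},
  {"gripper": 0, "dx": 0, "dy": 0, "dz": 0, "turn": 0},
  {"gripper": 0, "dx": 0, "dy": 0, "dz": 0, "turn": 0},
])

```text
time_s: 39.7
position: [0.6454, -0.2104, 0.0234]
orientation: [0.654, 1.569, -0.596]
contact_force: [-0.4, -0.9, 6.8]
gripper_width: 0.708
```

>>> carry_out([
  {"gripper": 0, "dx": -0.02, "dy": 0, "dz": 0, "turn": 0},
  {"gripper": 0, "dx": -0.045, "dy": 0, "dz": 0, "turn": 0},
  {"gripper": 0, "dx": -0.045, "dy": 0, "dz": 0, "turn": 0},
  {"gripper": 0, "dx": -0.045, "dy": 0, "dz": 0, "turn": 0},
  {"gripper": 0, "dx": -0.045, "dy": 0, "dz": 0, "turn": 0},
  {"gripper": 0, "dx": -0.035, "dy": 0, "dz": 0, "turn": 0},
  {"gripper": 0, "dx": 0, "dy": -0.03, "dz": -0.01, "turn": 0},
  {"gripper": 0, "dx": 0, "dy": -0.03, "dz": -0.01, "turn": 0},
  {"gripper": 0, "dx": 0, "dy": 0, "dz": 0, "turn": 0},
])

```text
time_s: 40.6
position: [0.5785, -0.2094, 0.2567]
orientation: [-2.274, 1.568, 2.759]
contact_force: [0.2, 0.2, -2.2]
gripper_width: 0.705
```

Run:
```python
from h import *
go([.5528,.289,.2],18.5)
```

```text
t 40.6 pos [ 0.5785 -0.2094  0.2567] jaw yaw 18.35 w 0.705 F [ 0.2  0.2 -2.2] q [-0.56  0.16  0.18  1.59 -0.    0.69]
tool shift [ 0.0573  0.1326 -0.4811] turn -0.15
```

>>> carry_out([
  {"gripper": 0, "dx": 0, "dy": 0.012, "dz": -0.0437, "turn": 0},
  {"gripper": 0, "dx": 0, "dy": 0.012, "dz": -0.0437, "turn": 0},
  {"gripper": 0, "dx": 0, "dy": 0.012, "dz": -0.0437, "turn": 0},
  {"gripper": 0, "dx": 0, "dy": 0.012, "dz": -0.0437, "turn": 0},
  {"gripper": 0, "dx": 0, "dy": 0.012, "dz": -0.0437, "turn": 0},
  {"gripper": 0, "dx": 0, "dy": 0.012, "dz": -0.0437, "turn": 0},
  {"gripper": 0, "dx": 0, "dy": 0.012, "dz": -0.0437, "turn": 0},
  {"gripper": 0, "dx": 0, "dy": 0.012, "dz": -0.0437, "turn": 0},
  {"gripper": 0, "dx": 0, "dy": 0.012, "dz": -0.0437, "turn": 0},
  {"gripper": 0, "dx": 0, "dy": 0.012, "dz": -0.0437, "turn": 0},
])

```text
time_s: 41.6
position: [0.5572, 0.2448, 0.2572]
orientation: [1.316, 1.571, 0.067]
contact_force: [-0.0, 0.7, -1.8]
gripper_width: 0.706
```

>>> carry_out([
  {"gripper": 0, "dx": 0.03, "dy": 0.012, "dz": -0.03, "turn": 0},
  {"gripper": 0, "dx": 0.03, "dy": 0, "dz": -0.014, "turn": 0},
  {"gripper": 0, "dx": 0, "dy": 0, "dz": 0, "turn": 0},
  {"gripper": 0, "dx": 0, "dy": 0, "dz": 0, "turn": 0},
  {"gripper": 0, "dx": 0, "dy": 0, "dz": 0, "turn": 0},
])

```text
time_s: 42.1
position: [0.5559, 0.2875, 0.1991]
orientation: [1.387, 1.569, 0.137]
contact_force: [0.3, 0.2, -1.6]
gripper_width: 0.704
```

Run:
```python
from h import *
go([.5528,.289,.076],18.5)
st=readout.get_state();p=st['position']
overlay("wrist",[(p[:2],.031,p[2]+.0105),((.5528,.289),.034,.05)],"pics/w17.png",st=st,scale=1)
```

```text
t 42.1 pos [0.5559 0.2875 0.1991] jaw yaw 18.35 w 0.704 F [ 0.3  0.2 -1.6] q [ 0.27  0.18  0.09  1.48 -0.    1.52]
tool shift [ 0.1231 -0.0027 -0.0024] turn -0.15
```

View pics/w17.png

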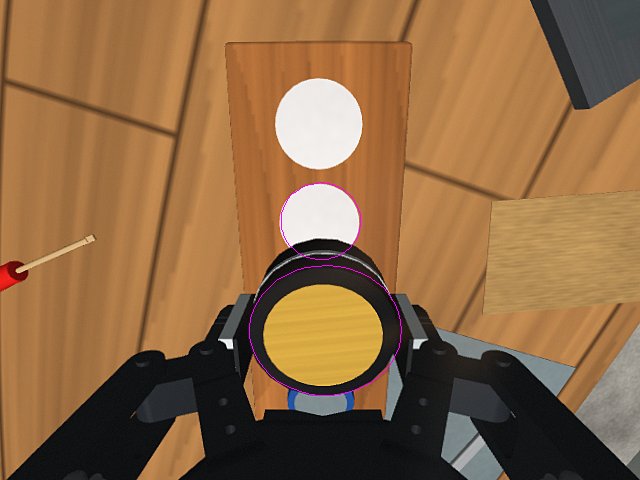

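>>> carry_out([
  {"gripper": 0, "dx": 0.035, "dy": -0.0027, "dz": -0.0024, "turn": 0},
  {"gripper": 0, "dx": 0.035, "dy": 0, "dz": 0, "turn": 0},
  {"gripper": 0, "dx": 0.025, "dy": 0, "dz": 0, "turn": 0},
  {"gripper": 0, "dx": 0.015, "dy": 0, "dz": 0, "turn": 0},
  {"gripper": 0, "dx": 0.008, "dy": 0, "dz": 0, "turn": 0},
  {"gripper": 0, "dx": 0, "dy": 0, "dz": 0, "turn": 0},
  {"gripper": 0, "dx": 0, "dy": 0, "dz": 0, "turn": 0},
])

```text
time_s: 42.85
position: [0.5526, 0.2897, 0.0809]
orientation: [1.49, 1.569, 0.24]
contact_force: [0.3, -0.2, -0.3]
gripper_width: 0.706
```

>>> carry_out([
  {"gripper": 0, "dx": 0.002, "dy": 0, "dz": 0, "turn": 0},
  {"gripper": 0, "dx": 0, "dy": 0, "dz": 0, "turn": 0},
])

```text
time_s: 43.05
position: [0.5521, 0.2897, 0.0781]
orientation: [1.454, 1.57, 0.205]
contact_force: [-0.4, 0.4, -0.7]
gripper_width: 0.708
```

>>> carry_out([
  {"gripper": 0, "dx": 0.002, "dy": 0.0005, "dz": 0, "turn": 0},
  {"gripper": 0, "dx": 0.001, "dy": 0, "dz": 0, "turn": 0},
  {"gripper": 0, "dx": 0, "dy": 0, "dz": 0, "turn": 0},
])

```text
time_s: 43.35
position: [0.5519, 0.2897, 0.074]
orientation: [-1.356, 1.57, -2.606]
contact_force: [-0.4, -1.3, -2.1]
gripper_width: 0.709
```

>>> carry_out([
  {"gripper": 0, "dx": 0.001, "dy": 0.0005, "dz": 0, "turn": 0},
  {"gripper": 0, "dx": 0, "dy": 0, "dz": 0, "turn": 0},
])

```text
time_s: 43.55
position: [0.5525, 0.2899, 0.0734]
orientation: [-0.585, 1.571, -1.835]
contact_force: [-1.6, -0.4, 1.7]
gripper_width: 0.706
```

>>> carry_out([
  {"gripper": 100, "dx": 0, "dy": 0, "dz": 0, "turn": 0},
  {"gripper": 100, "dx": 0, "dy": 0, "dz": 0, "turn": 0},
  {"gripper": 100, "dx": 0, "dy": 0, "dz": 0, "turn": 0},
  {"gripper": 100, "dx": 0, "dy": 0, "dz": 0, "turn": 0},
  {"gripper": 100, "dx": -0.03, "dy": 0, "dz": 0, "turn": 0},
  {"gripper": 100, "dx": -0.045, "dy": 0, "dz": 0, "turn": 0},
  {"gripper": 100, "dx": -0.045, "dy": 0, "dz": 0, "turn": 0},
  {"gripper": 100, "dx": -0.045, "dy": 0, "dz": 0, "turn": 0},
  {"gripper": 100, "dx": -0.02, "dy": -0.02, "dz": 0.03, "turn": 0},
  {"gripper": 100, "dx": 0, "dy": -0.025, "dz": 0.038, "turn": 0},
])

```text
time_s: 44.55
position: [0.5326, 0.2116, 0.2624]
orientation: [1.4, 1.564, 0.153]
contact_force: [1.1, -1.2, 0.9]
gripper_width: 0.999
```

>>> carry_out([
  {"gripper": 100, "dx": 0, "dy": -0.025, "dz": 0.038, "turn": 0},
  {"gripper": 100, "dx": 0, "dy": -0.025, "dz": 0.038, "turn": 0},
  {"gripper": 100, "dx": 0, "dy": -0.025, "dz": 0.038, "turn": 0},
  {"gripper": 100, "dx": 0, "dy": -0.025, "dz": 0.038, "turn": 0},
  {"gripper": 100, "dx": 0, "dy": -0.025, "dz": 0.038, "turn": 0},
  {"gripper": 100, "dx": 0, "dy": -0.025, "dz": 0.038, "turn": 0},
  {"gripper": 100, "dx": 0, "dy": -0.025, "dz": 0.038, "turn": 0},
  {"gripper": 100, "dx": 0, "dy": -0.025, "dz": 0.038, "turn": 0},
  {"gripper": 100, "dx": 0, "dy": 0, "dz": 0, "turn": 0},
  {"gripper": 100, "dx": 0, "dy": 0, "dz": 0, "turn": 0},
])

```text
time_s: 45.55
position: [0.4372, -0.1412, 0.2584]
orientation: [1.398, 1.571, 0.146]
contact_force: [0.0, -0.4, -0.3]
gripper_width: 1.003
```

```bash
cat > chk.py <<'E'
from h import *
import sys
k=sys.argv[1]
go([.42,-.2,.25],18.5)
SP=dict(D=(.6036,.137),C=(.5784,.2129),B=(.5528,.289))
for n in("top","scene"):
    img=cams.grab_frame(n)
    for t,c in SP.items():
        g=w2p(n,[*c,.086])[0]
        lo,hi=((90,0,70),(130,60,255)) if t=='D' else ((15,70,60),(32,255,255))
        try:
            cc,s,m=seg(img,g,13,lo,hi); print(n,t,((fit(n,cc,[(.025,.086)])[0]-c)*1000).round(1),'mm',s[4])
        except Exception as e: print(n,t,e)
    ci=[((.684,-.053),.032,.158),((.683,-.0535),.046,.004)]+[(c,r,z) for c in SP.values() for r,z in((.034,.05),(.031,.086))]
    overlay(n,ci,f"pics/{k}_{n}.png",crop=(180,180,480,405) if n=="scene" else (110,110,410,335),img=img)
E
python3 chk.py f1
```

```text
t 45.55 pos [ 0.4372 -0.1412  0.2584] jaw yaw 18.25 w 1.003 F [ 0.  -0.4 -0.3] q [-0.6  -0.32 -0.28  1.62  0.    0.65]
tool shift [ 0.0084 -0.0347  0.0504] turn -0.25
top D [ 1.3 -2.6] mm 356
top C [  5.8 -11. ] mm 238
top B [-0.7  2.6] mm 386
scene D [ 1.9 -3.2] mm 285
scene C [  3.2 -13.3] mm 233
scene B [0.5 1.6] mm 414
```

View pics/f1_scene.png

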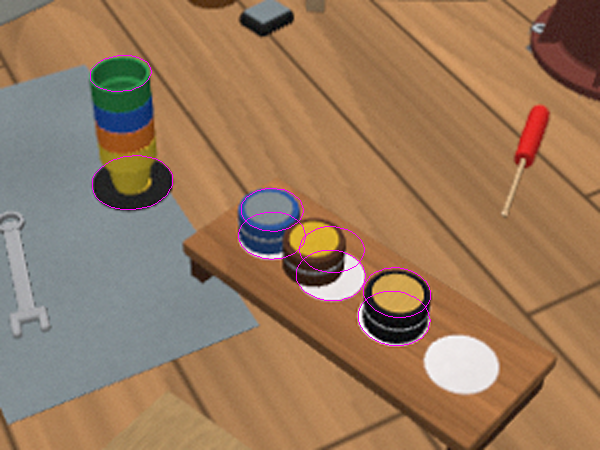

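View pics/f1_top.png

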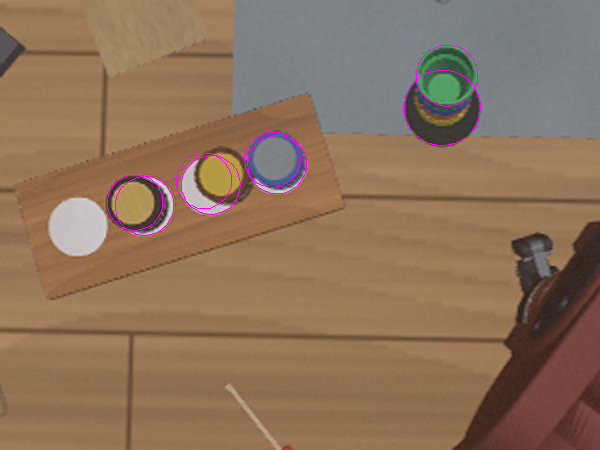

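The brown tin was knocked about 2 cm along the row and now touches the blue one. Everything else is in place. Re-measure and mend.

Run:
```python
from h import *
for n,g in dict(top=(110+221/2,110+176/2),scene=(180+315/2,180+240/2)).items():
    img=cams.grab_frame(n)
    cc,s,m=seg(img,g,16,(22,120,60),(32,255,255)); x,a=fit(n,cc,[(.025,.086)]);print(n,x,s,cc)
go([.5875,.195,.2],18.5)
```

```text
top [0.58587698 0.19373454] [210 187  21  21 349] [220.14344053 196.80040837]
scene [0.5868476  0.19290499] [325 291  24  18 334] [336.6047619  299.15555556]
t 45.75 pos [ 0.4378 -0.1393  0.2584] jaw yaw 18.51 w 1.004 F [-0.1  0.  -0.4] q [-0.59 -0.32 -0.28  1.62  0.    0.65]
tool shift [ 0.0584  0.2481 -0.2695] turn 0.01
```

>>> carry_out([
  {"gripper": 100, "dx": 0, "dy": 0.0308, "dz": -0.0335, "turn": 0},
  {"gripper": 100, "dx": 0, "dy": 0.0308, "dz": -0.0335, "turn": 0},
  {"gripper": 100, "dx": 0, "dy": 0.0308, "dz": -0.0335, "turn": 0},
  {"gripper": 100, "dx": 0, "dy": 0.0308, "dz": -0.0335, "turn": 0},
  {"gripper": 100, "dx": 0, "dy": 0.0308, "dz": -0.0335, "turn": 0},
  {"gripper": 100, "dx": 0, "dy": 0.0308, "dz": -0.0335, "turn": 0},
  {"gripper": 100, "dx": 0, "dy": 0.0308, "dz": -0.0335, "turn": 0},
  {"gripper": 100, "dx": 0, "dy": 0.0308, "dz": -0.0335, "turn": 0},
  {"gripper": 100, "dx": 0, "dy": 0, "dz": 0, "turn": 0},
  {"gripper": 100, "dx": 0, "dy": 0, "dz": 0, "turn": 0},
])

```text
time_s: 46.75
position: [0.5861, 0.1937, 0.2575]
orientation: [-1.598, 1.569, -2.844]
contact_force: [-0.0, 0.3, 0.3]
gripper_width: 1.003
```

Run:
```python
from h import *
go([.5863,.1933,.074],18.5)
st=readout.get_state();p=st['position']
overlay("wrist",[((.5863,.1933),.031,.086),((.605,.134),.031,.086)],"pics/w18.png",st=st,scale=1)
```

```text
t 46.75 pos [0.5861 0.1937 0.2575] jaw yaw 18.61 w 1.003 F [-0.   0.3  0.3] q [ 0.11  0.16  0.18  1.59 -0.    1.35]
tool shift [0.1835 0.0004 0.0004] turn 0.11
```

View pics/w18.png

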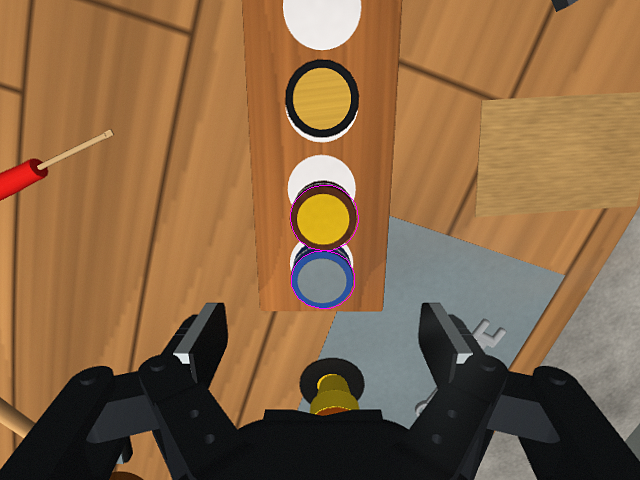

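Brown at (323,219) and blue at (322,279) match the overlays. Descend.

>>> carry_out([
  {"gripper": 100, "dx": 0.045, "dy": 0, "dz": 0, "turn": 0},
  {"gripper": 100, "dx": 0.045, "dy": 0, "dz": 0, "turn": 0},
  {"gripper": 100, "dx": 0.045, "dy": 0, "dz": 0, "turn": 0},
  {"gripper": 100, "dx": 0.03, "dy": 0, "dz": 0, "turn": 0},
  {"gripper": 100, "dx": 0.015, "dy": 0, "dz": 0, "turn": 0},
  {"gripper": 100, "dx": 0, "dy": 0, "dz": 0, "turn": 0},
  {"gripper": 100, "dx": 0, "dy": 0, "dz": 0, "turn": 0},
])

```text
time_s: 47.5
position: [0.5876, 0.1913, 0.0803]
orientation: [1.295, 1.569, 0.045]
contact_force: [0.8, 0.0, -0.1]
gripper_width: 0.996
```

>>> carry_out([
  {"gripper": 100, "dx": 0.006, "dy": -0.0005, "dz": -0.002, "turn": 0},
  {"gripper": 100, "dx": 0, "dy": 0, "dz": 0, "turn": 0},
  {"gripper": 0, "dx": 0, "dy": 0, "dz": 0, "turn": 0},
  {"gripper": 0, "dx": 0, "dy": 0, "dz": 0, "turn": 0},
  {"gripper": 0, "dx": 0, "dy": 0, "dz": 0, "turn": 0},
  {"gripper": 0, "dx": 0, "dy": 0, "dz": 0, "turn": 0},
  {"gripper": 0, "dx": 0, "dy": 0, "dz": 0, "turn": 0},
])

```text
time_s: 48.2
position: [0.5862, 0.1935, 0.0733]
orientation: [1.342, 1.569, 0.092]
contact_force: [-0.2, 0.1, 6.5]
gripper_width: 0.707
```

>>> carry_out([
  {"gripper": 0, "dx": -0.01, "dy": 0, "dz": 0, "turn": 0},
  {"gripper": 0, "dx": -0.02, "dy": 0, "dz": 0, "turn": 0},
  {"gripper": 0, "dx": 0, "dy": 0, "dz": -0.01, "turn": 0},
  {"gripper": 0, "dx": 0, "dy": 0, "dz": -0.01, "turn": 0},
  {"gripper": 0, "dx": 0, "dy": 0, "dz": 0, "turn": 0},
  {"gripper": 0, "dx": 0, "dy": 0, "dz": 0, "turn": 0},
])

```text
time_s: 48.8
position: [0.5784, 0.2128, 0.1011]
orientation: [-1.626, 1.569, -2.875]
contact_force: [-0.2, -0.4, -2.1]
gripper_width: 0.706
```

Run:
```python
from h import *
go([.5784,.2129,.078],18.5)
st=readout.get_state();p=st['position']
overlay("wrist",[(p[:2],.031,p[2]+.0115),((.5784,.2129),.034,.05)],"pics/w19.png",st=st,scale=1)
```

```text
t 48.8 pos [0.5784 0.2128 0.1011] jaw yaw 18.46 w 0.706 F [-0.2 -0.4 -2.1] q [ 0.14  0.18 -0.08  1.31 -0.    1.39]
tool shift [ 0.0231  0.0001 -0.0001] turn -0.04
```

View pics/w19.png

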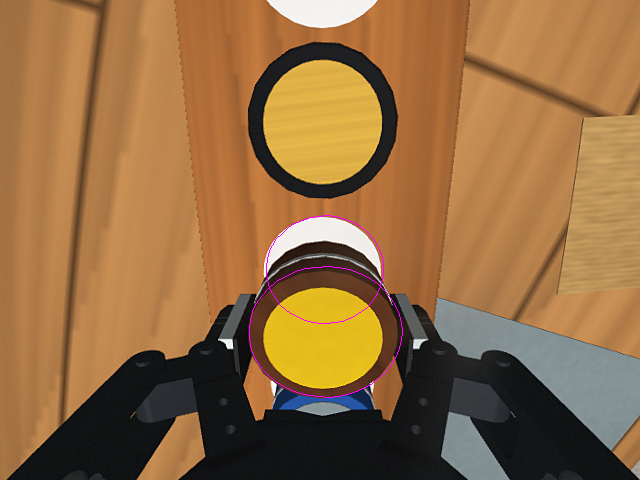

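Tin matches the predicted rim and lies over its spot. Lower it.

>>> carry_out([
  {"gripper": 0, "dx": 0.012, "dy": 0, "dz": 0, "turn": 0},
  {"gripper": 0, "dx": 0.009, "dy": 0, "dz": 0, "turn": 0},
  {"gripper": 0, "dx": 0.003, "dy": 0, "dz": 0, "turn": 0},
  {"gripper": 0, "dx": 0.002, "dy": 0, "dz": 0, "turn": 0},
  {"gripper": 0, "dx": 0, "dy": 0, "dz": 0, "turn": 0},
])

```text
time_s: 49.35
position: [0.5791, 0.2122, 0.0759]
orientation: [-1.539, 1.57, -2.789]
contact_force: [-0.7, -0.3, -2.7]
gripper_width: 0.701
```

>>> carry_out([
  {"gripper": 0, "dx": 0.002, "dy": 0, "dz": 0, "turn": 0},
  {"gripper": 0, "dx": 0.001, "dy": 0, "dz": 0, "turn": 0},
  {"gripper": 0, "dx": 0, "dy": 0, "dz": 0, "turn": 0},
])

```text
time_s: 49.65
position: [0.5794, 0.2124, 0.0734]
orientation: [1.192, 1.57, -0.058]
contact_force: [0.5, 0.6, -2.0]
gripper_width: 0.707
```

>>> carry_out([
  {"gripper": 0, "dx": 0.0015, "dy": 0, "dz": 0, "turn": 0},
  {"gripper": 0, "dx": 0, "dy": 0, "dz": 0, "turn": 0},
])

```text
time_s: 49.85
position: [0.5795, 0.2124, 0.0733]
orientation: [1.034, 1.57, -0.215]
contact_force: [-4.0, -1.2, 9.2]
gripper_width: 0.705
```

>>> carry_out([
  {"gripper": 100, "dx": 0, "dy": 0, "dz": 0, "turn": 0},
  {"gripper": 100, "dx": 0, "dy": 0, "dz": 0, "turn": 0},
  {"gripper": 100, "dx": 0, "dy": 0, "dz": 0, "turn": 0},
  {"gripper": 100, "dx": 0, "dy": 0, "dz": 0, "turn": 0},
  {"gripper": 100, "dx": -0.03, "dy": 0, "dz": 0, "turn": 0},
  {"gripper": 100, "dx": -0.045, "dy": 0, "dz": 0, "turn": 0},
  {"gripper": 100, "dx": -0.045, "dy": 0, "dz": 0, "turn": 0},
  {"gripper": 100, "dx": -0.045, "dy": 0, "dz": 0, "turn": 0},
  {"gripper": 100, "dx": -0.02, "dy": -0.02, "dz": 0.03, "turn": 0},
  {"gripper": 100, "dx": 0, "dy": -0.028, "dz": 0.034, "turn": 0},
])

```text
time_s: 50.85
position: [0.5554, 0.1365, 0.2607]
orientation: [1.255, 1.565, 0.008]
contact_force: [1.2, -1.0, 0.3]
gripper_width: 1.002
```

>>> carry_out([
  {"gripper": 100, "dx": 0, "dy": -0.028, "dz": 0.034, "turn": 0},
  {"gripper": 100, "dx": 0, "dy": -0.028, "dz": 0.034, "turn": 0},
  {"gripper": 100, "dx": 0, "dy": -0.028, "dz": 0.034, "turn": 0},
  {"gripper": 100, "dx": 0, "dy": -0.028, "dz": 0.034, "turn": 0},
  {"gripper": 100, "dx": 0, "dy": -0.028, "dz": 0.034, "turn": 0},
  {"gripper": 100, "dx": 0, "dy": -0.028, "dz": 0.034, "turn": 0},
  {"gripper": 100, "dx": 0, "dy": -0.028, "dz": 0.034, "turn": 0},
  {"gripper": 100, "dx": 0, "dy": 0, "dz": 0, "turn": 0},
  {"gripper": 100, "dx": 0, "dy": 0, "dz": 0, "turn": 0},
])

```text
time_s: 51.75
position: [0.4428, -0.152, 0.2568]
orientation: [1.471, 1.571, 0.219]
contact_force: [0.6, -0.4, -0.3]
gripper_width: 1.0
```

```bash
python3 chk.py f2
```

```text
t 51.75 pos [ 0.4428 -0.152   0.2568] jaw yaw 18.25 w 1.0 F [ 0.6 -0.4 -0.3] q [-0.61 -0.3  -0.26  1.61  0.    0.64]
tool shift [ 0.0068 -0.0367  0.0385] turn -0.25
top D [ 1.2 -2.6] mm 353
top C [ 1.2 -0.1] mm 390
top B [-0.7  2.6] mm 389
scene D [ 1.8 -3.4] mm 287
scene C [ 1.8 -0.6] mm 389
scene B [0.5 1.6] mm 413
```

View pics/f2_scene.png

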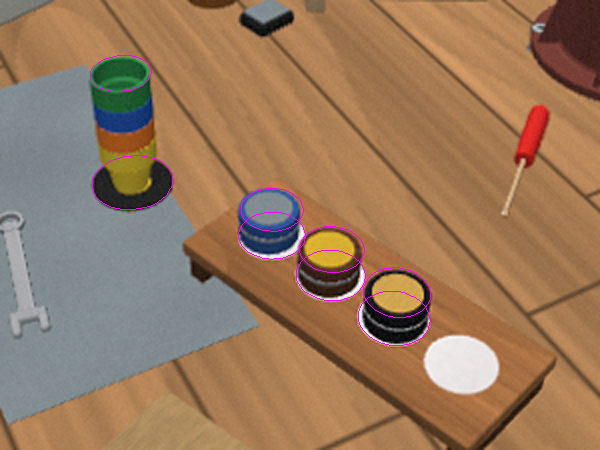

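View pics/f2_top.png

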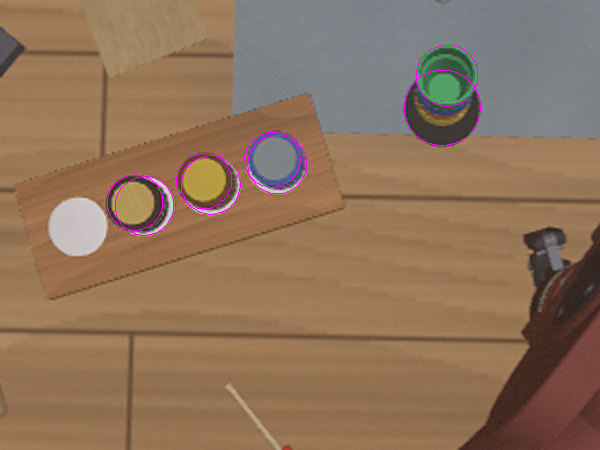

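All tins are within 4 mm of their spots and the stack is upright and seated. The knock has already happened, the gripper is open and touching nothing, so I hand it in.

```bash
python3 -c "
from bench import order
print(order.finish_job())"
```

```text
the job is handed in; nothing more can be done
None
```

The job is handed in, at about 52 s of the 210 s allowed. There were four cups and three tins, and no red tin.

- **Cups:** all four are nested upright on the mat, with yellow at the bottom, then orange, blue and green. In the last scene and top pictures, the green rim and the mat outline fall on the ellipses predicted for a fully seated stack about 1 mm off the mat's centre. This was judged by eye, with no separate height measurement. An early check of the yellow cup read 2–3 mm off; bits of the mat's yellow disc may have thrown that reading off.
- **Tins:** blue, brown and black stand on three neighbouring spots. By the last camera measurements they are about 3–4 mm, 1–2 mm and 2–3 mm off centre, against the 12 mm allowed.
- **The knock:** the brown tin was pushed about 2 cm along the shelf after I had placed it, until it touched the blue one. I picked it up and re-centred it. The blue tin was left 3–4 mm off its spot and I did not touch it again.
- **Bystanders:** I never went near the tape roll or the heel block, and the arm ended clear of everything with the gripper open. I did not measure either bystander's position again at the end.

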